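Clear the way and move a tacky plaque between drying racks with a trowel

TASK

First clear the way: stand the small tin upright in the shallow tray and lay the block brush, bristles down, flat in it too. Then, without the fingers touching the tacky plaque, slide the trowel's blade under it from the open end of its rack, lift it off and keep it level, and set it down square and centred on both rails of the other rack. Finally draw the trowel out and leave it lying flat on the bench clear of that rack; do not disturb the other things on the bench.

Things in the scene. Friction and masses are not known exactly. Their poses are not given: they have to be found in the camera images.
- plaque: flat wooden sample plaque, tacky on every side, 90 (x) x 120 (y) x 8 mm thick, 50 to 100 g, dark face up; its 120 mm side bridges the rails of rack_a. Origin: centre of its underside
- trowel: steel lifting trowel, 300 g, lying on the bench: flat blade 190 x 64 x 3 mm from x = -55 to +135 mm, x pointing to its front edge; above the rear half, on two thin posts at x = +/-25 mm, a wooden handle bar 80 (x) x 24 (y) mm, 36 to 60 mm above the blade's underside, centred at x = 0. Origin: on the blade's underside below the handle's middle
- trowel_tip (a point): middle of the front edge of the trowel's blade
- tin: small round paint tin, 60 dia x 80 mm high (the top 4 mm is a lid of 52 dia), 200 to 400 g, standing on the bench before the open front of rack_a, in the trowel's way. Origin: centre of its underside
- brush: block brush: wooden back 130 (x) x 36 (y) x 18 mm above a bristle slab 122 x 30 x 16 mm, together 34 mm high, bristles down, lying across the rails of rack_b. Origin: centre of its underside
- tray: fixed shallow metal tray, 170 (x) x 240 (y) x 22 mm high, walls and floor 4 mm. Origin: centre of its underside
- rack_a: fixed drying rack: base board 120 (x) x 126 (y) x 6 mm with two wooden rails along x, each 110 x 18 mm, centre lines at y = +/-54 mm (90 mm clear between), tops 40 mm above the bench; open at front (-x) and back. Origin: centre of its underside. This one holds the plaque at the start; it may stand on the left or on the right
- rack_b: fixed drying rack: base board 120 (x) x 126 (y) x 6 mm with two wooden rails along x, each 110 x 18 mm, centre lines at y = +/-54 mm (90 mm clear between), tops 40 mm above the bench; open at front (-x) and back. Origin: centre of its underside. This one is the other rack, with the brush on it at the start
- pigment: bystander: small round bottle, 36 dia x 75 high, standing close beside rack_a; origin: centre of its underside
- tape: bystander: roll of tape lying flat, 76 dia x 25 high; origin: centre of its underside
- tub: bystander: open white plastic mixing cup, rim 110 dia, 110 high; origin: centre of its underside
- jar: bystander: closed jar, 64 dia x 90 high; origin: centre of its underside
- big_tin: bystander: larger tin, 100 dia x 120 high; origin: centre of its underside
- marker: bystander: black marker lying down, 136 long x 16 dia; origin: centre of its underside
- sander: bystander: cork sanding block 100 x 60 x 35 high; origin: centre of its underside

How it is judged (in metres and radians):
On the way, in this order (a step that is already met when the one before it is completed fails the run):
1. tin standing and brush lying bristles down in the tray, let go, the plaque still on its first rack (x of tin in the frame of tray between -0.08 and 0.08 m and y of tin in the frame of tray between -0.11 and 0.11 m and z of each of tin, brush in the frame of tray below 0.012 m and angle between each of tin, brush's own z axis and vertical below 0.15 rad and x of brush in the frame of tray between -0.08 and 0.08 m and y of brush in the frame of tray between -0.11 and 0.11 m and distance of plaque from where it was at the start of the episode below 0.03 m and linear speed of each of tin, brush below 0.03 m/s and contact force between the fingers and tin below 0.3 N and contact force between the fingers and brush below 0.3 N), for 0.2 s.
2. plaque lifted clear of the rails on the trowel's blade (height (world z) of plaque above 0.055 m and contact force between plaque and trowel above 0.15 N and horizontal distance between plaque and trowel_tip below 0.12 m), for 0.2 s.
At the end, for the whole second after the job is handed in: Plaque flat on both rails of rack_b, within 20 mm of its centre along and 13 mm across the rails, square within 10 degrees; tin upright and brush bristles down on the tray floor; trowel flat on the bench, blade's front edge over 60 mm from the rack's centre; all at rest (x of tin in the frame of tray between -0.08 and 0.08 m and y of tin in the frame of tray between -0.11 and 0.11 m and z of each of tin, brush in the frame of tray below 0.012 m and angle between each of tin, brush's own z axis and vertical below 0.15 rad and x of brush in the frame of tray between -0.08 and 0.08 m and y of brush in the frame of tray between -0.11 and 0.11 m and x of plaque in the frame of rack_b between -0.02 and 0.02 m and y of plaque in the frame of rack_b between -0.013 and 0.013 m and z of plaque in the frame of rack_b between 0.036 and 0.044 m and angle between each of plaque, trowel's own z axis and vertical below 0.06 rad and angle between the x axis of plaque and the x axis of rack_b, either way round below 0.17 rad and height (world z) of trowel between -0.003 and 0.006 m and horizontal distance between trowel_tip and rack_b above 0.06 m and linear speed of each of plaque, trowel, tin, brush below 0.02 m/s); the robot touches nothing.
It fails at once if the fingers touch the plaque (contact force between the fingers and plaque above 0.5 N).
It fails at once if the plaque is tipped by more than 20 degrees (angle between plaque's own z axis and vertical above 0.35 rad).
It fails at once if a bystander is shifted by more than 30 mm (distance of any of pigment, tape, tub, jar, big_tin, marker, sander from where it was at the start of the episode above 0.03 m).
It fails at once if a standing bystander is knocked over (angle between any of pigment, tape, tub, jar, big_tin, sander's own z axis and vertical above 0.5 rad).
It also fails if it takes over 72 s, if anything falls off the work surface, if the arm or the gripper's body presses on something with over 40 N, if the wrist force passes 120 N, or if a joint passes its speed limit or range.

ROBOT

A 6-joint arm with a two-finger parallel gripper is mounted at the origin on the work surface. World frame = base frame: x ahead of the robot, y to its left, z up, the work surface at z = 0. Lengths are in m, angles in degrees, forces in N, time in s.
With the tool pointing down it reaches from about 0.3 to 0.75 m from the base axis. Payload 8.5 kg.
Tool frame: the origin (TCP) lies midway between the tips of the shut fingers; the grasp point (between the pads) lies 19 mm behind it (env.grasp_offset is the distance from the TCP to the grasp point, in m); z points along the fingers, y is the line along which they close (so a half turn about z gives the same grasp; the last joint's range is limited). The gripper opens to 85 mm and grips with 20 to 120 N. Pads are 22 mm wide; open, the fingers measure 114 mm over their backs; the gripper's body (76 mm by 85 mm) begins 54 mm behind the grasp point. The pads swing forward as they close: fully open they stand 13 mm farther back than shut.
Start: joints at [61.003, 21.807, 74.336, -0, 83.858, -12.336], TCP at [0.158, 0.527, 0.199] pointing down, gripper open.
Joint ranges: [-178.18, 178.18], [-50.72, 133.34], [12.68, 142.11], [-81.47, 261.47], [9.98, 163.14], [-165.26, 165.26]. Speed limits (degrees/s): [136.94, 136.94, 180, 180, 180, 180].

INTERFACE

Orientations are given as a 3x3 rotation matrix whose columns are the frame's x, y, z axes.
In Python, from rig import env gives the robot as it stands.
- The arm moves only by the tool servo_tool, never from a script. Its argument "deltas" is text: rows parted by semicolons, each of 7 numbers parted by spaces: the opening, from 0 (shut) to 1 (fully open), then the shift along the tool's x, y, z in mm, then the turn, a rotation vector about the tool's x, y, z in rad. A call has 1 to 8 rows; each row shifts and turns the commanded pose from where the row before left it, along the tool's axes as they then stand; what a row does not reach is not made up. A row lasts 1/12 s, in which the tool goes at most 41.7 mm and 7.16 degrees, less where a joint would pass 70% of its speed; a pose out of reach is approached as far as the arm can. A call is refused whole if a number of a shift passes 41.7 or a number of a turn 0.125, either way. A call with a gripper value outside its range is refused whole. The fingers move at their own pace and stop on an object; "newtons" is the grip in N (left out, the last holds). Time passes only in rows, so rows that do not move let the fingers close. It gives the time, the measured TCP pose, the force, the opening and the grip force at its end, in the units of the state.
- env.observe(): the state, without advancing time (a new reading comes with each control period).
- env.get_image(name): name is "side" or "top" or "wrist"; returns a dict with "img" (480x640x3 uint8, red, green, blue), "depth" (480x640 float32, m along the optical axis (not along the pixel's ray), 0 where there is no reading), "camera_matrix" (3x3 intrinsics, pixels), "world_to_cam" (4x4, takes a point from world to camera coordinates). Camera axes: x right, y down, z forward; pixel columns grow to the right and rows downward; lengths in m; the calibration is good to about 2 mm. A picture is of the moment at which its call begins.
- env.close_job(): hands the job in; it is judged then, once.
Trained networks look in a picture, given as the dict that the camera call returned (one of the last four; its "shot" number tells which), for a name from the list of things; names that differ only in an ending like _2 or _b are one class to them, and where a whole thing is asked for, a point or a joint stands for the part that bears it (a point fixed in the world has none). Each returns a list of dicts, best first, with "conf" (0 to 1); they miss things now and then, are a little off and sometimes report something else, mostly with a low value. They report only what shows in the picture. A call takes as long as a camera call.
- env.spot_in(name, picture): "bbox" ([centre column, centre row, width, height] in pixels, round what is visible of it).
- env.spot_point(name, picture): "uv" ([column, row] in pixels: a listed point, or the origin of a listed thing).
The state is a dict: "time_s": time; "q": joint angles; "qvel": joint speeds; "joint_efforts": joint torques, N m; "position": TCP position; "tool_rot": TCP orientation; "ft_force": force on the tool from outside, world axes, zero at the start; "wrist_torque": the same for the moment, N m; "grip_width": finger opening in m; "gripper_force": force on a finger pad.
Only numpy, scipy, OpenCV 4.12 (cv2) and the standard library are available. Lean on these libraries where they do the work, as an engineer would, in place of code of your own. Each camera call takes 0.05 s, during which the arm holds its last target. There are 200 camera calls.

## Working session

There is one attempt and no reset: what is moved stays moved. The work goes in short steps, Python scripts to look and compute and a tool call to move; the robot and the scene stay as the last step left them, time stands still between calls to the robot, and variables do not carry over. Pictures are saved under pics/ and viewed, at most 10 in all, crops included, and the job is handed in when it is done.

Besides the shell and the picture viewer there is one more tool, called after "Emit:" as name(argument=value, ...) on one line, values as JSON. servo_tool: Moves the arm, as the interface text tells. Its arguments: {"type":"object","properties":{"deltas":{"type":"string"},"newtons":{"type":"number"}},"required":["deltas"]}

```bash
ls; mkdir -p pics
cat > h.py <<'E'
import numpy as np, cv2
from rig import env
def world(p,uv,z=None):
    K=p["camera_matrix"];T=np.linalg.inv(p["world_to_cam"])
    r=np.linalg.inv(K)@np.array([uv[0],uv[1],1.])
    d=T[:3,:3]@r;o=T[:3,3]
    if z is None:
        u,v=int(round(uv[0])),int(round(uv[1])); return o+d*float(p["depth"][v,u])
    return o+d*(z-o[2])/d[2]
def cloud(p):
    K=p["camera_matrix"];T=np.linalg.inv(p["world_to_cam"])
    v,u=np.mgrid[0:480,0:640];d=p["depth"]
    c=np.stack([(u-K[0,2])/K[0,0]*d,(v-K[1,2])/K[1,1]*d,d],-1)
    w=c@T[:3,:3].T+T[:3,3]; w[d==0]=np.nan
    return w
def save(p,n): cv2.imwrite("pics/"+n,cv2.cvtColor(p["img"],cv2.COLOR_RGB2BGR))
E
python3 - <<'E'
from h import *
import pickle
np.set_printoptions(precision=4,suppress=True)
H=dict(plaque=.008,trowel=.06,tin=.08,brush=.034,tray=.004,rack_a=.04,pigment=.075,tape=.025,tub=.11,jar=.09,big_tin=.12,marker=.016,sander=.035)
ps={}
for c in("top","side"):
    p=env.get_image(c);save(p,c+"0.png");ps[c]=p
    print(c,np.linalg.inv(p["world_to_cam"])[:3,3])
    for n in list(H)+["trowel_tip"]:
        b=env.spot_point(n,p)[:2]
        print(n,[(np.round(x["uv"]),round(x["conf"],2),world(p,x["uv"]),world(p,x["uv"],0)[:2]) for x in b])
pickle.dump(ps,open("p0.pkl","wb"))
s=env.observe();print(s["time_s"],s["position"],s["tool_rot"],env.grasp_offset,s["ft_force"])
E
```

```text
pics
top [ 0.4677 -0.018   1.8662]
plaque [(array([224., 243.]), 0.85, array([0.6155, 0.2721, 0.0488]), array([0.6195, 0.2799])), (array([296., 313.]), 0.19, array([0.4036, 0.0625, 0.0085]), array([0.4033, 0.0629]))]
trowel [(array([333., 302.]), 0.75, array([ 0.4351, -0.0479,  0.0624]), array([ 0.434 , -0.0489]))]
tin [(array([220., 290.]), 0.95, array([0.4762, 0.2789, 0.0827]), array([0.4766, 0.2926]))]
brush [(array([419., 244.]), 0.68, array([ 0.597 , -0.3023,  0.0749]), array([ 0.6024, -0.3142]))]
tray [(array([314., 234.]), 0.58, array([0.6415, 0.0038, 0.0067]), array([0.6421, 0.0039]))]
rack_a [(array([422., 242.]), 0.55, array([ 0.6048, -0.3107,  0.0715]), array([ 0.6102, -0.3224]))]
pigment [(array([197., 219.]), 0.69, array([0.6912, 0.3545, 0.0421]), array([0.6964, 0.3631])), (array([295., 314.]), 0.6, array([0.3983, 0.0665, 0.009 ]), array([0.398 , 0.0669]))]
tape [(array([335., 184.]), 0.85, array([ 0.792 , -0.062 ,  0.0028]), array([ 0.7925, -0.0621]))]
tub [(array([256., 196.]), 0.9, array([ 0.7617,  0.1809, -0.0016]), array([0.7614, 0.1807]))]
jar [(array([155., 282.])
[... 1923 characters left out ...]
), 0.55, array([0.6945, 0.3478, 0.0093]), array([0.6965, 0.3594]))]
jar [(array([284., 153.]), 0.91, array([0.5069, 0.4702, 0.0083]), array([0.5074, 0.4814]))]
big_tin [(array([293., 424.]), 0.77, array([ 0.4327, -0.6   ,  0.1044]), array([ 0.4324, -0.5466]))]
marker [(array([347., 378.]), 0.7, array([ 0.573 , -0.4562,  0.0148]), array([ 0.5747, -0.4474]))]
sander [(array([399., 283.]), 0.94, array([ 0.7592, -0.1983,  0.032 ]), array([ 0.768 , -0.1721]))]
trowel_tip [(array([261., 235.]), 0.58, array([0.3997, 0.0772, 0.0019]), array([0.3997, 0.0791]))]
1.5 [0.1577 0.5269 0.199 ] [[-0.958   0.2867  0.    ]
 [ 0.2867  0.958   0.    ]
 [-0.      0.     -1.    ]] 0.0187 [-0.1846 -0.2513  0.2619]
```

Run:
```python
from h import *
import pickle
np.set_printoptions(precision=4,suppress=True)
ps=pickle.load(open("p0.pkl","rb"))
p=ps["top"];w=cloud(p)
def box(n,c,r,z0,z1,cam="top"):
    w=cloud(ps[cam]).reshape(-1,3)
    m=(np.hypot(w[:,0]-c[0],w[:,1]-c[1])<r)&(w[:,2]>z0)&(w[:,2]<z1)
    q=w[m]; 
    (cx,cy),(a,b),t=cv2.minAreaRect((q[:,:2]*1000).astype(np.float32))
    print(n,cam,m.sum(),"c",round(cx,1),round(cy,1),"size",round(a,1),round(b,1),"ang",round(t,1),"mean",q.mean(0))
for cam in ps:
    box("plaque",(.616,.272),.09,.042,.056,cam)
    box("racka rails",(.616,.272),.12,.034,.06,cam)
    box("rackb rails+",(.605,-.31),.10,.034,.046,cam)
    box("brush",(.605,-.305),.12,.062,.085,cam)
    box("trowel handle",(.435,-.048),.07,.05,.07,cam)
    box("trowel blade",(.42,.0),.13,.0022,.008,cam)
    box("tin",(.475,.28),.05,.074,.09,cam)
    box("pig",(.69,.355),.04,.066,.085,cam)
    box("tray",(.64,.0),.16,.015,.03,cam)
v=cv2.resize(p["img"][160:340,130:520],None,fx=2.05,fy=2.05,interpolation=cv2.INTER_CUBIC)
cv2.imwrite("pics/c0.png",v[:,:,::-1])
```

```text
plaque top 1095 c 616.4 269.5 size 126.3 108.6 ang 79.1 mean [0.616  0.2695 0.0487]
racka rails top 1397 c 598.0 301.1 size 182.8 175.0 ang 72.6 mean [0.6177 0.2722 0.0477]
rackb rails+ top 236 c 609.1 -314.4 size 108.5 127.3 ang 2.3 mean [ 0.6093 -0.3173  0.0398]
brush top 547 c 604.1 -309.2 size 131.0 36.2 ang 89.1 mean [ 0.6043 -0.3081  0.0739]
trowel handle top 213 c 440.5 -61.3 size 23.8 79.1 ang 17.7 mean [ 0.4405 -0.0611  0.0597]
trowel blade top 1783 c 421.3 -2.1 size 255.6 256.2 ang 85.3 mean [ 0.4208 -0.0009  0.0046]
tin top 289 c 485.9 298.3 size 55.2 56.9 ang 51.8 mean [0.4869 0.2987 0.0802]
pig top 34 c 696.6 364.3 size 15.8 18.4 ang 3.5 mean [0.697  0.3645 0.0757]
tray top 488 c 651.1 4.9 size 240.0 294.2 ang 86.7 mean [ 0.6681 -0.0035  0.022 ]
plaque side 694 c 619.9 265.9 size 135.7 106.1 ang 81.1 mean [0.6178 0.2626 0.0488]
racka rails side 882 c 598.0 296.4 size 190.8 176.7 ang 71.7 mean [0.616  0.266  0.0474]
rackb rails+ side 483 c 612.9 -315.8 size 111.0 131.6 ang 2.5 mean [ 0.6119 -0.3306  0.0399]
brush side 642 c 607.3 -310.0 size 136.8 37.1 ang 89.6 mean [ 0.6064 -0.3161  0.0736]
trowel handle side 204 c 442.7 -62.9 size 25.3 84.9 ang 18.2 mean [ 0.4431 -0.0669  0.0592]
trowel blade side 1385 c 419.7 -0.5 size 253.7 256.1 ang 48.4 mean [ 0.4208 -0.0091  0.0041]
tin side 170 c 488.6 294.4 size 56.7 56.1 ang 21.1 mean [0.4892 0.2927 0.0801]
pig side 26 c 700.6 361.2 size 18.5 16.9 ang 77.6 mean [0.7006 0.3603 0.0733]
tray side 561 c 678.9 3.1 size 248.9 239.9 ang 86.9 mean [ 0.6693 -0.0137  0.0213]
```

View pics/c0.png

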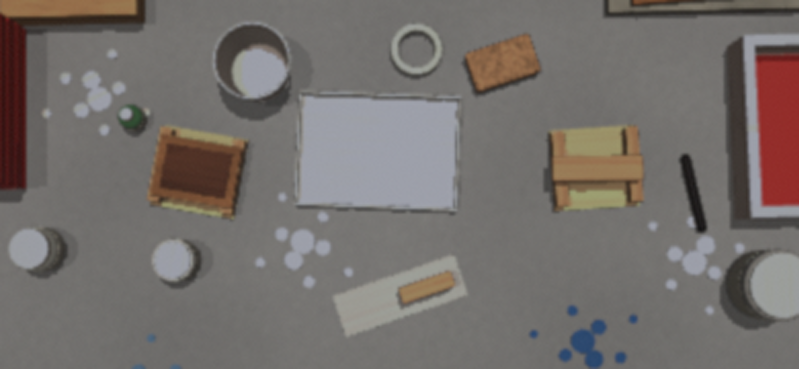

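View pics/side0.png

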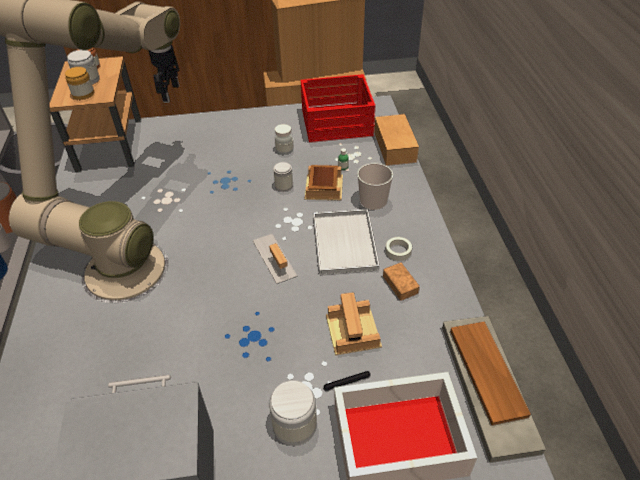

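Run:
```python
from h import *
import pickle
np.set_printoptions(precision=1,suppress=True)
ps=pickle.load(open("p0.pkl","rb"))
from scipy.optimize import minimize
def sel(cam,c,r,z0,z1):
    w=cloud(ps[cam]).reshape(-1,3)
    m=(np.hypot(w[:,0]-c[0],w[:,1]-c[1])<r)&(w[:,2]>z0)&(w[:,2]<z1)
    return w[m]*1000
def fit(n,q,size,t0):
    # soft rectangle fit: maximise points inside of fixed-size rectangle (smooth edges)
    h=np.array(size)/2
    def f(x,s):
        t=np.radians(x[2]);d=q[:,:2]-x[:2]
        a=d@[np.cos(t),np.sin(t)];b=d@[-np.sin(t),np.cos(t)]
        e=np.maximum(np.abs(a)-h[0],0)**2+np.maximum(np.abs(b)-h[1],0)**2
        return np.minimum(e,s*s).sum()
    best=None
    for dt in(-6,-3,0,3,6):
        x=np.r_[np.median(q[:,:2],0),t0+dt]
        for s in(30,10,10): r=minimize(f,x,args=(s,),method="Nelder-Mead",options=dict(xatol=.01,maxiter=2000));x=r.x
        if best is None or r.fun<best.fun: best=r
    (cx,cy),(a,b),t=cv2.minAreaRect(q[:,:2].astype(np.float32))
    print(n,len(q),best.x,best.fun/len(q),"| rect",np.array([cx,cy,a,b,t]))
for cam in ps:
    print(cam)
    fit("plaque",sel(cam,(.617,.269),.085,.0455,.053),(90,120),-10)
    fit("A rail+plaque",sel(cam,(.617,.269),.087,.035,.053),(110,126),-10)
    fit("A base",sel(cam,(.617,.269),.091,.004,.053),(120,126),-10)
    fit("B rails",sel(cam,(.609,-.315),.087,.035,.046),(110,126),2)
    fit("B base",sel(cam,(.609,-.315),.091,.004,.053),(120,126),2)
    fit("brush",sel(cam,(.605,-.31),.075,.068,.08),(130,36),90)
    fit("handle",sel(cam,(.44,-.061),.05,.055,.065),(80,24),107)
    fit("blade",sel(cam,(.425,-.02),.12,.002,.0065),(190,64),107)
    fit("tray",sel(cam,(.645,.0),.155,.016,.028),(170,240),-2)
```

```text
top
plaque 734 [614.2 269.2 -13.4] 0.6053963313851013 | rect [616.4 269.5 126.3 108.3  79.3]
A rail+plaque 1132 [617.2 270.5 -10.9] 0.0038812157015804235 | rect [617.2 270.3 128.4 110.2  78.9]
A base 1591 [619.3 266.8 -10.4] 8.688414624885052 | rect [617.9 270.5 177.  178.   44. ]
B rails 223 [ 609.3 -314.1    2.5] 0.0003516441948677462 | rect [ 609.1 -314.   108.5  126.6    2.3]
B base 1172 [ 609.7 -309.8    1.9] 13.805135635152393 | rect [ 610.2 -315.7  175.7  178.9    3.5]
brush 451 [ 603.5 -309.1   88.5] 0.0005861294197093076 | rect [ 603.6 -309.   130.8   35.6   88.9]
handle 171 [440.3 -61.3 107.4] 0.0 | rect [440.3 -60.9  23.7  78.1  17.7]
blade 1362 [429.   -8.2 103.6] 63.53940323367263 | rect [425.  -20.7 235.7 234.8  88.9]
tray 417 [695.5   0.8  -5. ] 31.215535163617467 | rect [677.3   3.1 239.7 241.7  86.6]
side
plaque 530 [618.2 266.2 -11. ] 0.6818682541875322 | rect [623.1 265.6 133.2 102.4  82.9]
A rail+plaque 710 [619.9 266.2 -10.1] 0.12682133213586225 | rect [619.6 265.3 136.6 110.4  79.4]
A base 1151 [615.8 265.8 -11.9] 4.256851283628907 | rect [612.4 260.2 159.3 176.   77. ]
B rails 460 [ 612.8 -316.1    1.9] 0.06379849606535071 | rect [ 613.1 -315.7  111.   131.     2.3]
B base 1655 [ 612.8 -318.1    1.6] 3.9860780341337354 | rect [ 610.1 -326.5  178.5  152.7    2.5]
brush 602 [ 607.1 -310.8   89.6] 0.07419781170198711 | rect [ 607.3 -310.   136.8   37.1   89.6]
handle 175 [442.7 -63.2 107.7] 0.10566190387734536 | rect [442.7 -62.9  25.3  84.9  18.2]
blade 1200 [436.6 -26.6 111.5] 56.82151485927119 | rect [427.1 -22.6 237.4 233.2  37.6]
tray 515 [644.4   3.7  -3. ] 18.56083704572728 | rect [678.9   2.4 247.6 239.9  86.9]
```

```bash
cat >> h.py <<'E'
from scipy.spatial.transform import Rotation as R, Slerp
import math
def down(phi):
    c,s=math.cos(math.radians(phi)),math.sin(math.radians(phi))
    return np.array([[c,s,0],[s,-c,0],[0,0,-1.]])
def plan(legs,vmax=38.,amax=14.):
    """legs: (x,y,z mm, phi deg, opening[, vmax]); prints rows, carrying rounding along"""
    o=env.observe();p=np.array(o["position"])*1000;Rm=np.array(o["tool_rot"])
    print("t",o["time_s"],"tcp",np.round(p,1),"w",round(o["grip_width"],4))
    for L in legs:
        v=L[5] if len(L)>5 else vmax
        tp=np.array(L[:3],float);tr=down(L[3]);D=np.linalg.norm(tp-p)
        ang=np.linalg.norm((R.from_matrix(Rm).inv()*R.from_matrix(tr)).as_rotvec())
        n=max(1,math.ceil(D/v),math.ceil(ang/.115))
        ramp=min(2,n//3)
        w=np.minimum(np.minimum(np.arange(1,n+1),np.arange(n,0,-1))/(ramp+1),1)
        while max(D*w.max()/w.sum()/v,ang*w.max()/w.sum()/.118)>1.0001:
            n+=1;w=np.minimum(np.minimum(np.arange(1,n+1),np.arange(n,0,-1))/(ramp+1),1)
            if n<3: w=np.ones(n)
        fr=np.cumsum(w)/w.sum()
        sl=Slerp([0,1],R.from_matrix([Rm,tr]));p0=p.copy();rows=[]
        for f in fr:
            d=np.round(Rm.T@(p0+f*(tp-p0)-p)*2)/2
            r=np.round((R.from_matrix(Rm).inv()*sl(f)).as_rotvec(),3)
            p=p+Rm@d;Rm=Rm@R.from_rotvec(r).as_matrix()
            rows.append(" ".join("%g"%(x+0) for x in [L[4],*d,*r]))
        print("->",L)
        for i in range(0,n,8): print("; ".join(rows[i:i+8]))
E
python3 -c "
from h import *
plan([(480,300,150,163.3,1),(487,297,115,163.3,1)])"
```

```text
t 1.5 tcp [157.7 526.9 199. ] w 0.0855
-> (480, 300, 150, 163.3, 1)
1 -11.5 -4 1.5 0 0 0; 1 -22.5 -7.5 3 0 0 0; 1 -34 -11 4.5 0 0 0; 1 -34 -11.5 4.5 0 0 0; 1 -34 -11.5 4.5 0 0 0; 1 -34 -11.5 4.5 0 0 0; 1 -34 -11 4 0 0 0; 1 -34 -11.5 4.5 0 0 0
1 -34 -11.5 4.5 0 0 0; 1 -34 -11 4.5 0 0 0.001; 1 -34 -11.5 4.5 0 0 0; 1 -22.5 -7.5 3 0 0 0; 1 -11.5 -4 1.5 0 0 0
-> (487, 297, 115, 163.3, 1)
1 -7.5 -0.5 35 0 0 0
```

Emit:
servo_tool(deltas="1 -11.5 -4 1.5 0 0 0; 1 -22.5 -7.5 3 0 0 0; 1 -34 -11 4.5 0 0 0; 1 -34 -11.5 4.5 0 0 0; 1 -34 -11.5 4.5 0 0 0; 1 -34 -11.5 4.5 0 0 0; 1 -34 -11 4 0 0 0; 1 -34 -11.5 4.5 0 0 0")

```text
time_s: 2.17
position: [0.3646, 0.3806, 0.1679]
tool_rot: [[-0.958, 0.287, 0.0], [0.287, 0.958, 0.0], [-0.0, 0.0, -1.0]]
ft_force: [0.4, 0.7, 0.4]
grip_width: 0.0856
gripper_force: 0.0
```

Emit:
servo_tool(deltas="1 -34 -11.5 4.5 0 0 0; 1 -34 -11 4.5 0 0 0; 1 -34 -11.5 4.5 0 0 0; 1 -22.5 -7.5 3 0 0 0; 1 -11.5 -4 1.5 0 0 0; 1 -7.5 -0.5 25 0 0 0; 1 0 0 0 0 0 0")

```text
time_s: 2.75
position: [0.4865, 0.2957, 0.1217]
tool_rot: [[-0.958, 0.288, -0.005], [0.288, 0.958, -0.002], [0.005, -0.003, -1.0]]
ft_force: [-0.8, -1.1, -1.7]
grip_width: 0.0853
gripper_force: 0.0
```

Run:
```python
from h import *
np.set_printoptions(precision=1,suppress=True)
p=env.get_image("wrist");save(p,"w1.png")
o=env.observe();print(o["time_s"],np.array(o["position"])*1000)
w=cloud(p).reshape(-1,3)*1000
for z0,z1,c,r in((74,90,(487,297),60),(35,55,(617,268),90)):
    q=w[(w[:,2]>z0)&(w[:,2]<z1)&(np.hypot(w[:,0]-c[0],w[:,1]-c[1])<r)]
    if len(q)>5: print(len(q),cv2.minAreaRect(q[:,:2].astype(np.float32)),cv2.minEnclosingCircle(q[:,:2].astype(np.float32)),q.mean(0))
```

```text
2.8 [486.1 296.5 123.4]
8061 ((488.0781555175781, 300.2863464355469), (59.05375289916992, 59.14887619018555), 89.72856903076172) ((488.2240905761719, 300.15509033203125), 29.99081802368164) [486.4 300.7  79.1]
12447 ((607.4068603515625, 274.2912902832031), (125.90383911132812, 88.66807556152344), 78.75426483154297) ((607.7615966796875, 274.08380126953125), 76.33584594726562) [595.2 280.1  47.2]
```

View pics/w1.png

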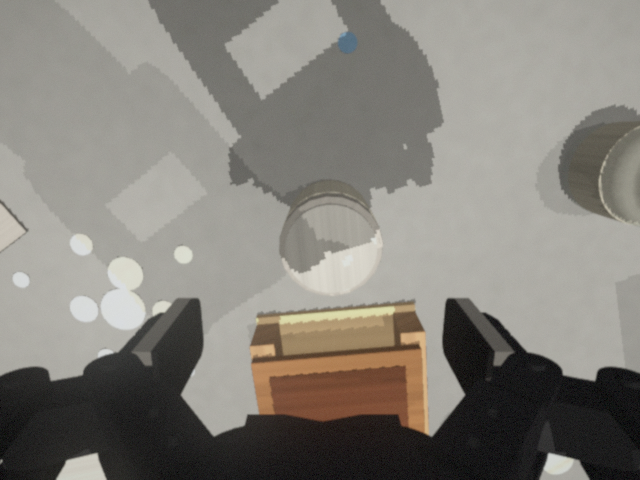

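```bash
python3 -c "
from h import *
plan([(487.5,298.5,38,163.3,1,30),(487.5,298.5,38,163.3,.4)]+[(487.5,298.5,110,163.3,.4,25),(662,72,110,163.3,.4,30),(662,72,43,163.3,.4,22)])"
```

```text
t 2.8 tcp [486.1 296.5 123.4] w 0.0856
-> (487.5, 298.5, 38, 163.3, 1, 30)
1 0 0.5 14 0 -0.001 0; 1 -0.5 0.5 28.5 -0.001 -0.001 0; 1 -0.5 1 28.5 -0.001 -0.001 0; 1 0 0.5 14.5 -0.001 -0.001 0
-> (487.5, 298.5, 38, 163.3, 0.4)
0.4 0 0 0 0 0 0
-> (487.5, 298.5, 110, 163.3, 0.4, 25)
0.4 0 0 -12 0 0 0; 0.4 0 0 -24 0 0 0; 0.4 0 0 -24 0 0 0; 0.4 0 0 -12 0 0 0
-> (662, 72, 110, 163.3, 0.4, 30)
0.4 -7.5 -5.5 0 0 0 0; 0.4 -15.5 -11 0 0 0 0; 0.4 -23.5 -17 0 0 0 0; 0.4 -23 -16.5 0 0 0 0; 0.4 -23.5 -16.5 0 0 0 0; 0.4 -23 -17 0 0 0 0; 0.4 -23.5 -16.5 0 0 0 0; 0.4 -23 -17 0 0 0 0
0.4 -23.5 -16.5 0 0 0 0; 0.4 -23 -16.5 0 0 0 0; 0.4 -15.5 -11.5 0 0 0 0; 0.4 -7.5 -5.5 0 0 0 0
-> (662, 72, 43, 163.3, 0.4, 22)
0.4 0 0 8.5 0 0 0; 0.4 0 0 16.5 0 0 0; 0.4 0 0 17 0 0 0; 0.4 0 0 16.5 0 0 0; 0.4 0 0 8.5 0 0 0
```

Emit:
servo_tool(deltas="1 0 0.5 14 0 0 0; 1 -0.5 0.5 28.5 0 0 0; 1 -0.5 1 28.5 0 0 0; 1 0 0.5 14.5 0 0 0; 1 0 0 0 0 0 0; 0.4 0 0 0 0 0 0; 0.4 0 0 0 0 0 0; 0.4 0 0 0 0 0 0", newtons=50)

```text
time_s: 3.47
position: [0.4895, 0.2999, 0.0414]
tool_rot: [[-0.958, 0.286, 0.003], [0.286, 0.958, 0.001], [-0.002, 0.002, -1.0]]
ft_force: [-0.9, -4.8, 3.4]
grip_width: 0.0516
gripper_force: 2.7
```

Emit:
servo_tool(deltas="0.4 0 0 0 0 0 0; 0.4 0 0 0 0 0 0; 0.4 0 0 0 0 0 0; 0.4 0 0 -8 0 0 0")

```text
time_s: 3.8
position: [0.4885, 0.2993, 0.048]
tool_rot: [[-0.958, 0.287, -0.0], [0.287, 0.958, -0.0], [0.0, -0.0, -1.0]]
ft_force: [0.1, -0.1, -4.0]
grip_width: 0.0485
gripper_force: 52.0
```

Emit:
servo_tool(deltas="0.4 0 0 -16 0 0 0; 0.4 0 0 -24 0 0 0; 0.4 0 0 -12 0 0 0; 0.4 0 0 0 0 0 0")

```text
time_s: 4.13
position: [0.4901, 0.2999, 0.103]
tool_rot: [[-0.958, 0.287, 0.006], [0.287, 0.958, 0.002], [-0.005, 0.003, -1.0]]
ft_force: [0.2, -0.9, -3.4]
grip_width: 0.0484
gripper_force: 52.4
```

Run:
```python
from h import *
np.set_printoptions(precision=1,suppress=True)
p=env.get_image("wrist");save(p,"w2.png");s=env.get_image("side")
v=s["img"][110:240,240:420]; v=cv2.resize(v,None,fx=3,fy=3); 
a=np.zeros((480,800,3),np.uint8);a[:390,:][:,:540]=v;a[:240,540:]=cv2.resize(p["img"],(320,240))[:,30:290]
cv2.imwrite("pics/w2.png",a[:,:,::-1])
o=env.observe();print(o["time_s"],np.array(o["position"])*1000,o["ft_force"],o["grip_width"])
```

```text
4.2333 [488.6 299.3  99.7] [-0.1 -0.  -3.4] 0.04828800550396464
```

View pics/w2.png

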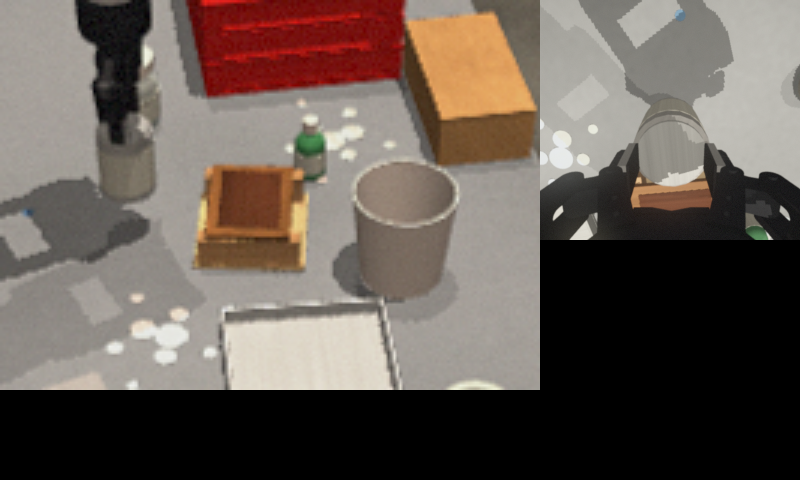

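```bash
python3 -c "
from h import *
plan([(662,72,105,163.3,.4,34),(662,72,48,163.3,.4,22)])"
```

```text
t 4.2333 tcp [488.6 299.3  99.7] w 0.0483
-> (662, 72, 105, 163.3, 0.4, 34)
0.4 -8.5 -6 0 0 0 0; 0.4 -17 -12.5 -0.5 0 0 0; 0.4 -26 -19 -0.5 0 0 0; 0.4 -25.5 -18.5 -1 0 0 0; 0.4 -26 -18.5 -0.5 0 0 0; 0.4 -25.5 -19 -0.5 0 0 0; 0.4 -25.5 -18.5 -0.5 0 0 0; 0.4 -26 -18.5 -0.5 0 0 0.001
0.4 -25.5 -19 -0.5 0 0 0; 0.4 -17 -12.5 -0.5 0 0 0; 0.4 -9 -6 -0.5 0 0 0
-> (662, 72, 48, 163.3, 0.4, 22)
0.4 0 0 9.5 0 0 0; 0.4 0 0 19 0 0 0; 0.4 0 0 19 0 0 0; 0.4 0 0 9.5 0 0 0
```

Emit:
servo_tool(deltas="0.4 -8.5 -6 -3 0 0 0; 0.4 -17 -12.5 -3 0 0 0; 0.4 -26 -19 -0.5 0 0 0; 0.4 -25.5 -18.5 -1 0 0 0; 0.4 -26 -18.5 -0.5 0 0 0; 0.4 -25.5 -19 -0.5 0 0 0; 0.4 -25.5 -18.5 -0.5 0 0 0; 0.4 -26 -18.5 -0.5 0 0 0")

```text
time_s: 4.9
position: [0.6244, 0.1205, 0.1079]
tool_rot: [[-0.958, 0.287, -0.002], [0.287, 0.958, -0.0], [0.002, -0.001, -1.0]]
ft_force: [-0.4, 0.2, -3.3]
grip_width: 0.0484
gripper_force: 52.4
```

Emit:
servo_tool(deltas="0.4 -25.5 -19 0 0 0 0; 0.4 -17 -12.5 0 0 0 0; 0.4 -9 -6 0 0 0 0; 0.4 0 0 9.5 0 0 0; 0.4 0 0 19 0 0 0; 0.4 0 0 19 0 0 0; 0.4 0 0 7 0 0 0; 0.4 0 0 0 0 0 0")

```text
time_s: 5.57
position: [0.6605, 0.0732, 0.0519]
tool_rot: [[-0.958, 0.286, -0.006], [0.286, 0.958, 0.001], [0.005, -0.001, -1.0]]
ft_force: [0.5, 0.0, -3.9]
grip_width: 0.048
gripper_force: 52.4
```

Lower gently until contact.

Emit:
servo_tool(deltas="0.4 0 0 2 0 0 0; 0.4 0 0 2 0 0 0; 0.4 0 0 0 0 0 0")

```text
time_s: 5.82
position: [0.6626, 0.0724, 0.0512]
tool_rot: [[-0.958, 0.286, 0.001], [0.286, 0.958, -0.0], [-0.001, 0.0, -1.0]]
ft_force: [0.4, -0.0, -3.2]
grip_width: 0.0483
gripper_force: 52.4
```

Emit:
servo_tool(deltas="0.4 0 0 1.5 0 0 0; 0.4 0 0 1.5 0 0 0; 0.4 0 0 0 0 0 0")

```text
time_s: 6.07
position: [0.6624, 0.0721, 0.0475]
tool_rot: [[-0.958, 0.287, -0.0], [0.287, 0.958, 0.0], [0.0, -0.0, -1.0]]
ft_force: [-0.1, -0.4, -2.9]
grip_width: 0.0482
gripper_force: 52.4
```

Emit:
servo_tool(deltas="0.4 0 0 2 0 0 0; 0.4 0 0 0 0 0 0; 0.4 0 0 1.5 0 0 0; 0.4 0 0 0 0 0 0")

```text
time_s: 6.4
position: [0.6632, 0.0718, 0.0461]
tool_rot: [[-0.958, 0.287, 0.003], [0.287, 0.958, -0.001], [-0.003, 0.0, -1.0]]
ft_force: [-3.4, -1.1, 10.7]
grip_width: 0.0485
gripper_force: 54.3
```

Emit:
servo_tool(deltas="0.4 0 0 -1 0 0 0; 0.7 0 0 0 0 0 0; 0.95 0 0 0 0 0 0; 0.95 0 0 0 0 0 0; 0.95 0 0 0 0 0 0; 0.95 0 0 -12 0 0 0; 0.95 0 0 -30 0 0 0; 0.95 0 0 -30 0 0 0")

```text
time_s: 7.07
position: [0.6618, 0.0721, 0.1167]
tool_rot: [[-0.958, 0.287, -0.003], [0.287, 0.958, 0.0], [0.003, -0.001, -1.0]]
ft_force: [-0.2, 0.2, 0.1]
grip_width: 0.081
gripper_force: 0.0
```

```bash
python3 -c "
from h import *
plan([(605.5,-310,140,89.2,.75,38),(605.5,-310,47,89.2,.75,34)])"
```

```text
t 7.0667 tcp [661.8  72.1 116.7] w 0.081
-> (605.5, -310, 140, 89.2, 0.75, 38)
0.75 -1.5 -11.5 -0.5 0 0 0.039; 0.75 -4.5 -23 -1.5 0 0 0.079; 0.75 -9 -34 -2 0 0 0.117; 0.75 -13 -32.5 -2.5 -0.001 -0.001 0.118; 0.75 -17 -31 -2 0 0 0.118; 0.75 -20 -28.5 -2 0 0 0.117; 0.75 -23.5 -26 -2 0 0 0.118; 0.75 -26.5 -23.5 -2.5 -0.001 0 0.117
0.75 -29 -20 -2 0 -0.001 0.118; 0.75 -31 -16 -2 0 0 0.118; 0.75 -33 -13 -2.5 0 0 0.117; 0.75 -22.5 -5.5 -1 0 0 0.079; 0.75 -11.5 -2 -1 -0.001 0 0.039
-> (605.5, -310, 47, 89.2, 0.75, 34)
0.75 0 0 15.5 0 0 0; 0.75 0 0 31 0 0 0; 0.75 0 0 31 0 0 0; 0.75 0 0 15.5 0 0 0
```

Emit:
servo_tool(deltas="0.75 -1.5 -11.5 -0.5 0 0 0.039; 0.75 -4.5 -23 -1.5 0 0 0.079; 0.75 -9 -34 -2 0 0 0.117; 0.75 -13 -32.5 -2.5 0 0 0.118; 0.75 -17 -31 -2 0 0 0.118; 0.75 -20 -28.5 -2 0 0 0.117; 0.75 -23.5 -26 -2 0 0 0.118; 0.75 -26.5 -23.5 -2.5 0 0 0.117")

```text
time_s: 7.73
position: [0.626, -0.1728, 0.1319]
tool_rot: [[-0.436, 0.9, -0.0], [0.9, 0.436, 0.0], [0.0, 0.0, -1.0]]
ft_force: [0.4, 0.5, -0.7]
grip_width: 0.0641
gripper_force: 0.0
```

Emit:
servo_tool(deltas="0.75 -29 -20 -2 0 0 0.118; 0.75 -31 -16 -2 0 0 0.118; 0.75 -33 -13 -2.5 0 0 0.117; 0.75 -22.5 -5.5 -1 0 0 0.079; 0.75 -11.5 -2 -1 0 0 0.039; 0.75 0 0 0 0 0 0")

```text
time_s: 8.23
position: [0.6057, -0.3123, 0.1401]
tool_rot: [[0.017, 1.0, 0.0], [1.0, -0.017, -0.0], [-0.0, 0.0, -1.0]]
ft_force: [0.2, 0.2, -0.2]
grip_width: 0.0638
gripper_force: 0.0
```

Run:
```python
from h import *
np.set_printoptions(precision=1,suppress=True)
t=env.get_image("top");p=env.get_image("wrist")
save(p,"w3.png")
w=cloud(t).reshape(-1,3)*1000
q=w[(w[:,2]>74)&(w[:,2]<95)&(np.hypot(w[:,0]-662,w[:,1]-72)<50)];print("tin",len(q),q.mean(0),cv2.minAreaRect(q[:,:2].astype(np.float32)))
w=cloud(p).reshape(-1,3)*1000
for n,z0,z1,c,r in(("brush",66,82,(605,-310),80),("rails",35,46,(611,-315),90)):
    q=w[(w[:,2]>z0)&(w[:,2]<z1)&(np.hypot(w[:,0]-c[0],w[:,1]-c[1])<r)]
    if len(q)>5: print(n,len(q),cv2.minAreaRect(q[:,:2].astype(np.float32)),q.mean(0))
plan([(605.5,-310,47,89.2,.75,34)])
```

```text
tin 314 [659.4  71.2  83.4] ((659.7627563476562, 72.0919189453125), (56.349971771240234, 57.4771728515625), 88.31697845458984)
brush 11517 ((606.40771484375, -308.4687805175781), (129.82418823242188, 36.153564453125), 89.46918487548828) [ 606.4 -303.7   73.8]
rails 5061 ((611.313720703125, -313.7907409667969), (109.69595336914062, 126.2917251586914), 2.4349002838134766) [ 614.4 -307.2   39.8]
t 8.3333 tcp [ 606.5 -309.1  140.3] w 0.0637
-> (605.5, -310, 47, 89.2, 0.75, 34)
0.75 0 0 15.5 0 0 0; 0.75 -0.5 -0.5 31 0 0 0.001; 0.75 -0.5 -0.5 31 0 -0.001 0.001; 0.75 0 0 16 0 0 0
```

View pics/w3.png

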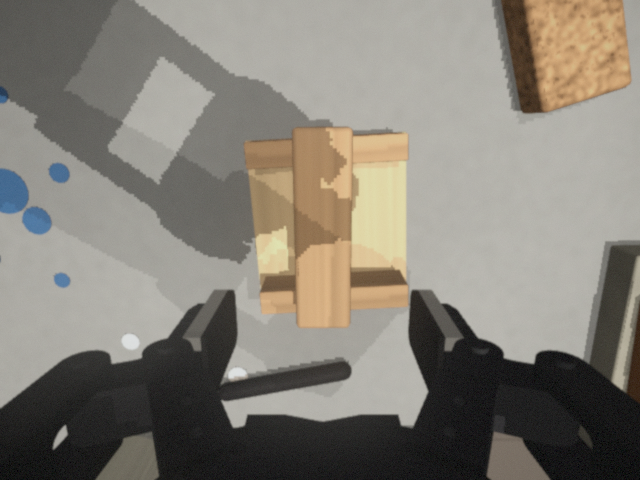

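Emit:
servo_tool(deltas="0.75 0 0 16 0 0 0; 0.75 0 -0.5 32 0 0 0; 0.75 0 0 32 0 0 0; 0.75 0 0 16 0 0 0; 0.75 0 0 0 0 0 0; 0.15 0 0 0 0 0 0; 0.15 0 0 0 0 0 0; 0.15 0 0 0 0 0 0", newtons=50)

```text
time_s: 9.0
position: [0.6068, -0.31, 0.0466]
tool_rot: [[0.013, 1.0, 0.003], [1.0, -0.013, -0.002], [-0.002, 0.003, -1.0]]
ft_force: [0.6, 0.5, -0.7]
grip_width: 0.028
gripper_force: 0.0
```

Emit:
servo_tool(deltas="0.15 0 0 0 0 0 0; 0.15 0 0 0 0 0 0; 0.15 0 0 0 0 0 0")

```text
time_s: 9.25
position: [0.606, -0.3102, 0.0452]
tool_rot: [[0.014, 1.0, 0.001], [1.0, -0.014, -0.001], [-0.001, 0.001, -1.0]]
ft_force: [-0.1, 0.3, 0.5]
grip_width: 0.0127
gripper_force: 0.0
```

Run:
```python
from h import *
p=env.get_image("wrist");s=env.get_image("side")
a=np.zeros((600,800,3),np.uint8);a[:360,:480]=cv2.resize(p["img"],(480,360))
a[300:600,500:800]=cv2.resize(s["img"][260:380,290:410],None,fx=2.5,fy=2.5)
cv2.imwrite("pics/w4.png",a[:,:,::-1])
w=cloud(p)
o=env.observe();print(o["time_s"],o["position"],o["grip_width"])
b=w[np.isfinite(w[...,2])]*1000
q=b[(b[:,2]>66)&(b[:,2]<78)&(np.hypot(b[:,0]-605,b[:,1]+310)<80)];print(len(q),cv2.minAreaRect(q[:,:2].astype(np.float32)),q.mean(0))
```

```text
9.35 [ 0.60584419 -0.31014614  0.04481297] 0.01274993185365539
20368 ((606.3178100585938, -304.7391357421875), (122.05574035644531, 36.1727294921875), 89.40745544433594) [ 606.432733   -288.63789135   73.81493728]
```

View pics/w4.png

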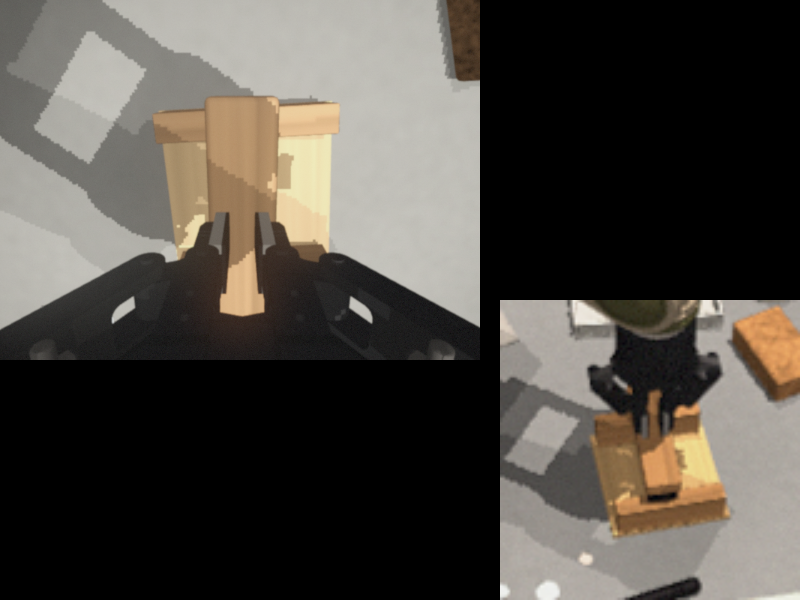

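Run:
```python
from h import *
np.set_printoptions(precision=1,suppress=True)
p=env.get_image("wrist");w=cloud(p)*1000
for r in range(270,400,10): print(r,[(c,w[r,c].round(0)) for c in (285,295,303,320,347,355,365)])
print(np.linalg.inv(p["world_to_cam"]))
s=env.get_image("side");W=cloud(s)*1000
m=(np.abs(W[...,0]-606)<60)&(np.abs(W[...,1]+310)<60)&(W[...,2]>60)&(s["img"].max(-1)<70)
q=W[m];print(len(q),np.sort(q[:,2])[:40:4],q[np.argsort(q[:,2])[:10]])
```

```text
270 [(285, array([ 592., -296.,   75.])), (295, array([ 596., -296.,   75.])), (303, array([ 599., -296.,   74.])), (320, array([ 605., -296.,   75.])), (347, array([ 616., -297.,   73.])), (355, array([ 619., -297.,   74.])), (365, array([ 623., -297.,   73.]))]
280 [(285, array([ 592., -301.,   73.])), (295, array([ 595., -301.,   73.])), (303, array([ 599., -300.,   74.])), (320, array([ 605., -301.,   74.])), (347, array([ 616., -300.,   75.])), (355, array([ 619., -301.,   74.])), (365, array([ 623., -301.,   74.]))]
290 [(285, array([ 592., -304.,   75.])), (295, array([ 596., -298.,   89.])), (303, array([ 599., -299.,   88.])), (320, array([ 605., -305.,   74.])), (347, array([ 615., -299.,   88.])), (355, array([ 618., -299.,   87.])), (365, array([ 623., -306.,   73.]))]
300 [(285, array([ 594., -298.,   97.])), (295, array([ 597., -299.,   96.])), (303, array([ 600., -299.,   96.])), (320, array([ 605., -309.,   73.])), (347, array([ 614., -299.,   95.])), (355, array([ 617., -299.,   97.])), (365, array([ 621., -302.,   89.]))]
310 [(285, array([ 594., -298.,  104.])), (2
[... 2022 characters left out ...]
124.])), (365, array([ 615., -293.,  149.]))]
390 [(285, array([ 598., -296.,  147.])), (295, array([ 598., -320.,  115.])), (303, array([ 597., -349.,   75.])), (320, array([ 604., -350.,   74.])), (347, array([ 613., -321.,  114.])), (355, array([ 615., -312.,  125.])), (365, array([ 615., -293.,  151.]))]
[[ 1.  -0.  -0.   0.6]
 [-0.  -1.  -0.3 -0.2]
 [ 0.   0.3 -1.   0.2]
 [ 0.   0.   0.   1. ]]
1495 [67.6 73.3 76.4 82.  87.2 88.8 91.9 94.4 95.4 96.9] [[ 589.5 -277.7   67.6]
 [ 589.1 -295.4   69.6]
 [ 619.3 -270.    72.7]
 [ 589.6 -307.6   72.9]
 [ 617.5 -280.1   73.3]
 [ 618.6 -274.1   73.8]
 [ 622.8 -265.    73.9]
 [ 618.  -277.4   73.9]
 [ 613.6 -301.4   76.4]
 [ 614.2 -311.9   77.5]]
```

Emit:
servo_tool(deltas="0.75 0 0 0 0 0 0; 0.75 0 0 0 0 0 0; 0.75 0 0 0 0 0 0; 0.75 0 0 0 0 0 0; 0.75 0 0 8 0 0 0; 0.75 0 0 12 0 0 0; 0.75 0 0 8 0 0 0; 0.75 0 0 3 0 0 0")

```text
time_s: 10.12
position: [0.6048, -0.3094, 0.0109]
tool_rot: [[0.014, 1.0, -0.003], [1.0, -0.014, 0.002], [0.002, -0.003, -1.0]]
ft_force: [-0.0, -1.1, -0.0]
grip_width: 0.0642
gripper_force: 0.0
```

Emit:
servo_tool(deltas="0.15 0 0 1 0 0 0; 0.15 0 0 0 0 0 0; 0.15 0 0 0 0 0 0; 0.15 0 0 0 0 0 0; 0.15 0 0 0 0 0 0")

```text
time_s: 10.53
position: [0.6058, -0.3101, 0.0128]
tool_rot: [[0.014, 1.0, 0.0], [1.0, -0.014, -0.0], [-0.0, 0.0, -1.0]]
ft_force: [0.2, -0.1, -0.7]
grip_width: 0.0355
gripper_force: 50.0
```

```bash
python3 -c "
from h import *
plan([(606,-309,65,89.2,.15,24),(622,-40,65,88,.15,34),(622,-40,-18,88,.15,24)])"
```

```text
t 10.5333 tcp [ 605.8 -310.1   12.8] w 0.0355
-> (606, -309, 65, 89.2, 0.15, 24)
0.15 0 0 -8.5 0 0 0; 0.15 0.5 0 -17.5 0 0 0; 0.15 0.5 0 -17.5 0 0 0; 0.15 0 0 -8.5 0 0 0
-> (622, -40, 65, 88, 0.15, 34)
0.15 11 0.5 0 0 0 0.001; 0.15 22.5 1 0 0 0 0.002; 0.15 34 1.5 0 0 0 0.002; 0.15 33.5 1.5 0 0 0 0.003; 0.15 33.5 1 0 0 0 0.002; 0.15 34 1.5 0 0 0 0.003; 0.15 33.5 1 0 0 0 0.003; 0.15 33.5 1 -0.5 0 0 0.002
0.15 22.5 0.5 0 0 0 0.002; 0.15 11.5 0.5 0 0 0 0.001
-> (622, -40, -18, 88, 0.15, 24)
0.15 0 0 10.5 0 0 0; 0.15 0 0 20.5 0 0 0; 0.15 0 0 21 0 0 0; 0.15 0 0 21 0 0 0; 0.15 0 0 10 0 0 0
```

Emit:
servo_tool(deltas="0.15 0 0 -8.5 0 0 0; 0.15 0.5 0 -17.5 0 0 0; 0.15 0.5 0 -17.5 0 0 0; 0.15 0 0 -8.5 0 0 0; 0.15 11 0.5 0 0 0 0; 0.15 22.5 1 0 0 0 0.002; 0.15 34 1.5 0 0 0 0.002; 0.15 33.5 1.5 0 0 0 0.003")

```text
time_s: 11.2
position: [0.6112, -0.2065, 0.0635]
tool_rot: [[0.022, 1.0, -0.001], [1.0, -0.022, 0.001], [0.001, -0.001, -1.0]]
ft_force: [0.7, 0.5, -1.0]
grip_width: 0.035
gripper_force: 50.1
```

Emit:
servo_tool(deltas="0.15 33.5 1 0 0 0 0.002; 0.15 34 1.5 0 0 0 0.003; 0.15 33.5 1 0 0 0 0.003; 0.15 33.5 1 -0.5 0 0 0.002; 0.15 22.5 0.5 0 0 0 0.002; 0.15 11.5 0.5 0 0 0 0.001; 0.15 0 0 10 0 0 0")

```text
time_s: 11.78
position: [0.6224, -0.0373, 0.056]
tool_rot: [[0.031, 1.0, 0.002], [1.0, -0.031, -0.0], [-0.0, 0.002, -1.0]]
ft_force: [0.5, 0.1, -1.0]
grip_width: 0.0351
gripper_force: 50.1
```

Emit:
servo_tool(deltas="0.15 0 0 20 0 0 0; 0.15 0 0 21 0 0 0; 0.15 0 0 20 0 0 0; 0.15 0 0 10 0 0 0; 0.15 0 0 0 0 0 0")

```text
time_s: 12.2
position: [0.6202, -0.0406, -0.0189]
tool_rot: [[0.035, 0.999, -0.005], [0.999, -0.035, 0.001], [0.001, -0.005, -1.0]]
ft_force: [0.2, 0.4, -1.4]
grip_width: 0.0352
gripper_force: 50.1
```

Emit:
servo_tool(deltas="0.15 0 0 2 0 0 0; 0.15 0 0 1.5 0 0 0; 0.15 0 0 0 0 0 0")

```text
time_s: 12.45
position: [0.6223, -0.0402, -0.0187]
tool_rot: [[0.034, 0.999, 0.001], [0.999, -0.034, -0.0], [-0.0, 0.001, -1.0]]
ft_force: [0.2, -0.3, -1.3]
grip_width: 0.0352
gripper_force: 50.1
```

Emit:
servo_tool(deltas="0.15 0 0 1 0 0 0; 0.15 0 0 0 0 0 0")

```text
time_s: 12.62
position: [0.6221, -0.04, -0.0199]
tool_rot: [[0.034, 0.999, 0.001], [0.999, -0.034, -0.0], [-0.0, 0.001, -1.0]]
ft_force: [0.2, -0.2, -1.8]
grip_width: 0.0352
gripper_force: 50.1
```

Emit:
servo_tool(deltas="0.15 0 0 1.5 0 0 0; 0.15 0 0 0 0 0 0; 0.15 0 0 1 0 0 0; 0.15 0 0 0 0 0 0")

```text
time_s: 12.95
position: [0.6218, -0.0398, -0.0231]
tool_rot: [[0.034, 0.999, -0.0], [0.999, -0.034, 0.0], [0.0, -0.0, -1.0]]
ft_force: [-0.5, 0.4, -1.1]
grip_width: 0.0352
gripper_force: 50.1
```

Emit:
servo_tool(deltas="0.15 0 0 1 0 0 0; 0.15 0 0 0 0 0 0")

```text
time_s: 13.12
position: [0.6219, -0.0398, -0.0235]
tool_rot: [[0.034, 0.999, 0.0], [0.999, -0.034, -0.0], [-0.0, 0.0, -1.0]]
ft_force: [-1.6, 0.2, 4.6]
grip_width: 0.0351
gripper_force: 50.7
```

Emit:
servo_tool(deltas="0.4 0 0 0 0 0 0; 0.65 0 0 0 0 0 0; 0.65 0 0 0 0 0 0; 0.65 0 0 0 0 0 0; 0.65 0 0 -10 0 0 0; 0.65 0 0 -30 0 0 0; 0.65 0 0 -30 0 0 0; 0.65 0 0 -20 0 0 0")

```text
time_s: 13.78
position: [0.6226, -0.04, 0.0694]
tool_rot: [[0.034, 0.999, 0.003], [0.999, -0.034, -0.001], [-0.001, 0.003, -1.0]]
ft_force: [0.3, -0.3, 0.8]
grip_width: 0.0557
gripper_force: 0.0
```

```bash
python3 -c "
from h import *
plan([(441,-62,70,107.6,.65,36)])"
```

```text
t 13.7833 tcp [622.6 -40.   69.4] w 0.0557
-> (441, -62, 70, 107.6, 0.65, 36)
0.65 -1.5 -10 0 0 0 -0.019; 0.65 -3 -20 0 0 0 -0.038; 0.65 -3 -30.5 -0.5 0.001 0 -0.057; 0.65 -1 -30.5 0 0 0.001 -0.057; 0.65 0.5 -30.5 0 0.001 0 -0.056; 0.65 2 -30.5 -0.5 0 0 -0.057; 0.65 3 -20 0 0.001 0 -0.038; 0.65 1.5 -10 0 0 0 -0.019
```

Emit:
servo_tool(deltas="0.65 -1.5 -10 0 0 0 -0.019; 0.65 -3 -20 0 0 0 -0.038; 0.65 -3 -30.5 -0.5 0 0 -0.057; 0.65 -1 -30.5 0 0 0 -0.057; 0.65 0.5 -30.5 0 0 0 -0.056; 0.65 2 -30.5 -0.5 0 0 -0.057; 0.65 3 -20 0 0 0 -0.038; 0.65 1.5 -10 0 0 0 -0.019")

```text
time_s: 14.45
position: [0.4379, -0.0617, 0.0677]
tool_rot: [[-0.304, 0.953, -0.001], [0.953, 0.304, 0.0], [0.0, -0.0, -1.0]]
ft_force: [-0.4, 0.8, 0.7]
grip_width: 0.0557
gripper_force: 0.0
```

Emit:
servo_tool(deltas="0.65 0 0 0 0 0 0; 0.65 0 0 0 0 0 0")

```text
time_s: 14.62
position: [0.4408, -0.0621, 0.0678]
tool_rot: [[-0.301, 0.954, 0.002], [0.954, 0.301, -0.001], [-0.001, 0.001, -1.0]]
ft_force: [0.6, -0.7, 0.3]
grip_width: 0.0555
gripper_force: 0.0
```

Run:
```python
from h import *
np.set_printoptions(precision=1,suppress=True)
t=env.get_image("top");p=env.get_image("wrist")
a=np.zeros((480,800,3),np.uint8);a[:300,:400]=cv2.resize(p["img"],(400,300));a[:270,400:]=cv2.resize(t["img"][195:285,255:385],(390,270))[:, :].copy() if 0 else np.pad(cv2.resize(t["img"][195:285,255:385],(390,270)),((0,0),(0,10),(0,0)))
cv2.imwrite("pics/w5.png",a[:,:,::-1])
w=cloud(t).reshape(-1,3)*1000
for n,z0,z1,c,r in(("tin",74,95,(662,72),50),("brush",32,45,(622,-38),75)):
    q=w[(w[:,2]>z0)&(w[:,2]<z1)&(np.hypot(w[:,0]-c[0],w[:,1]-c[1])<r)];print(n,len(q),q.mean(0),cv2.minAreaRect(q[:,:2].astype(np.float32)))
w=cloud(p).reshape(-1,3)*1000
q=w[(w[:,2]>52)&(w[:,2]<66)&(np.hypot(w[:,0]-441,w[:,1]+62)<55)];print(len(q),q.mean(0),cv2.minAreaRect(q[:,:2].astype(np.float32)))
W=cloud(p)*1000
d=(W[...,2]>64)&(W[...,2]<140)&(np.hypot(W[...,0]-441,W[...,1]+62)<60)
print("low finger pts",np.percentile(W[...,2][d],[1,5,10]) if d.sum() else None)
plan([(441,-62,-10,107.6,.65,30)])
```

```text
tin 313 [659.5  71.1  83.5] ((659.947998046875, 70.8953857421875), (58.81915283203125, 56.91476058959961), 89.3484878540039)
brush 449 [619.9 -39.1  38.3] ((619.8654174804688, -38.689002990722656), (128.9529266357422, 33.931671142578125), 88.71644592285156)
7682 [440.8 -57.1  59.7] ((441.8135986328125, -60.213661193847656), (24.05885124206543, 80.20440673828125), 17.645919799804688)
low finger pts [105.1 108.4 111.1]
t 14.7167 tcp [441.4 -62.   67.4] w 0.0555
-> (441, -62, -10, 107.6, 0.65, 30)
0.65 0 0 13 0 0 0; 0.65 0 0 25.5 0.001 0 0; 0.65 0 -0.5 26 0 0.001 -0.001; 0.65 0 0 13 0 0 0
```

View pics/w5.png

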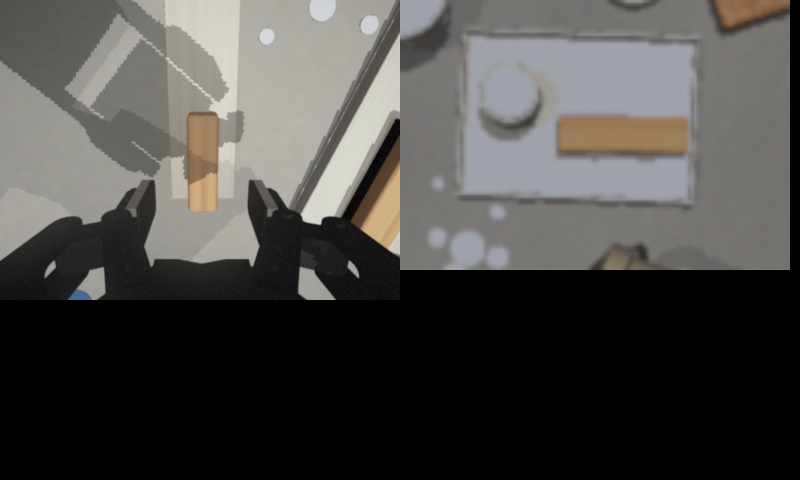

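Emit:
servo_tool(deltas="0.65 2 0 13 0 0 0; 0.65 3 0 25.5 0 0 0; 0.65 0 0 26 0 0 0; 0.65 0 0 13 0 0 0; 0.65 0 0 0 0 0 0; 0.05 0 0 0 0 0 0; 0.05 0 0 0 0 0 0; 0.05 0 0 0 0 0 0", newtons=110)

```text
time_s: 15.38
position: [0.4398, -0.0574, -0.0093]
tool_rot: [[-0.302, 0.953, 0.002], [0.953, 0.302, -0.001], [-0.002, 0.002, -1.0]]
ft_force: [0.4, -0.1, 2.5]
grip_width: 0.0227
gripper_force: 107.3
```

Emit:
servo_tool(deltas="0.05 0 0 0 0 0 0; 0.05 0 0 0 0 0 0; 0.05 0 0 0 0 0 0; 0.05 0 0 0 0 0 0")

```text
time_s: 15.72
position: [0.4398, -0.0574, -0.0093]
tool_rot: [[-0.302, 0.953, 0.003], [0.953, 0.302, -0.001], [-0.002, 0.003, -1.0]]
ft_force: [1.3, 0.7, 6.9]
grip_width: 0.0225
gripper_force: 108.7
```

```bash
python3 -c "
from h import *
plan([(439,-55,105,107.6,.05,28),(411,310.5,105,-10.9,.05,30),(411,310.5,11,-10.9,.05,24)])"
```

```text
t 15.7167 tcp [439.8 -57.4  -9.3] w 0.0225
-> (439, -55, 105, 107.6, 0.05, 28)
0.05 0 0 -11.5 0 0 0; 0.05 0.5 0 -23 0.001 0.001 0; 0.05 0.5 0 -22.5 0 0 0; 0.05 0.5 0 -23 0.001 0 0; 0.05 0.5 0 -23 0 0.001 0; 0.05 0.5 0 -11.5 0.001 0 0
-> (411, 310.5, 105, -10.9, 0.05, 30)
0.05 6.5 1.5 0 0 0 0.038; 0.05 13.5 2.5 0 0 0 0.077; 0.05 20 2.5 0 0 0 0.115; 0.05 20.5 0 0 0 0 0.115; 0.05 20.5 -2.5 0 0 0 0.115; 0.05 19.5 -4.5 0 0 0 0.114; 0.05 19.5 -7 0 0 0 0.115; 0.05 18 -9 0 0 0 0.115
0.05 17 -11 0 0 0 0.115; 0.05 16 -13 0 0 0 0.115; 0.05 14 -14.5 0 0 0 0.115; 0.05 12.5 -16 0 0 0 0.115; 0.05 10.5 -17.5 0 0 0 0.115; 0.05 8 -18.5 0 0 0 0.114; 0.05 6.5 -19.5 0 0 0 0.115; 0.05 4 -20 0 0 0 0.115
0.05 1.5 -20.5 0 0 0 0.115; 0.05 -1 -20 0 0 0 0.115; 0.05 -2 -13.5 0 0 0 0.077; 0.05 -1.5 -6.5 0 0 0 0.038
-> (411, 310.5, 11, -10.9, 0.05, 24)
0.05 0 0 12 0 0 0; 0.05 0 0 23.5 0 0 0; 0.05 0 0 23.5 0 0 0; 0.05 0 0 23.5 0 0 0; 0.05 0 0 11.5 0 0 0
```

Emit:
servo_tool(deltas="0.05 0 0 -11.5 0 0 0; 0.05 0.5 0 -23 0 0 0; 0.05 0.5 0 -22.5 0 0 0; 0.05 0.5 0 -23 0 0 0; 0.05 0.5 0 -23 0 0 0; 0.05 0.5 0 -11.5 0 0 0")

```text
time_s: 16.22
position: [0.4385, -0.0549, 0.1067]
tool_rot: [[-0.302, 0.953, 0.003], [0.953, 0.302, -0.001], [-0.002, 0.003, -1.0]]
ft_force: [0.1, -0.4, -3.8]
grip_width: 0.0226
gripper_force: 108.4
```

Emit:
servo_tool(deltas="0.05 6.5 1.5 0 0 0 0.038; 0.05 13.5 2.5 0 0 0 0.077; 0.05 20 2.5 0 0 0 0.115; 0.05 20.5 0 0 0 0 0.115; 0.05 20.5 -2.5 0 0 0 0.115; 0.05 19.5 -4.5 0 0 0 0.114; 0.05 19.5 -7 0 0 0 0.115; 0.05 18 -9 0 0 0 0.115")

```text
time_s: 16.88
position: [0.4264, 0.0884, 0.1043]
tool_rot: [[0.482, 0.876, -0.0], [0.876, -0.482, -0.0], [-0.0, 0.0, -1.0]]
ft_force: [-0.7, -1.1, -3.0]
grip_width: 0.0229
gripper_force: 108.3
```

Emit:
servo_tool(deltas="0.05 17 -11 0 0 0 0.115; 0.05 16 -13 0 0 0 0.115; 0.05 14 -14.5 0 0 0 0.115; 0.05 12.5 -16 0 0 0 0.115; 0.05 10.5 -17.5 0 0 0 0.115; 0.05 8 -18.5 0 0 0 0.114; 0.05 6.5 -19.5 0 0 0 0.115; 0.05 4 -20 0 0 0 0.115")

```text
time_s: 17.55
position: [0.4144, 0.2508, 0.1042]
tool_rot: [[0.989, 0.149, -0.0], [0.149, -0.989, -0.0], [-0.0, 0.0, -1.0]]
ft_force: [0.1, -0.5, -2.7]
grip_width: 0.0227
gripper_force: 108.3
```

Emit:
servo_tool(deltas="0.05 1.5 -20.5 0 0 0 0.115; 0.05 -1 -20 0 0 0 0.115; 0.05 -2 -13.5 0 0 0 0.077; 0.05 -1.5 -6.5 0 0 0 0.038; 0.05 0 0 0 0 0 0; 0.05 0 0 0 0 0 0")

```text
time_s: 18.05
position: [0.4096, 0.3104, 0.104]
tool_rot: [[0.982, -0.187, -0.0], [-0.187, -0.982, -0.0], [-0.0, 0.0, -1.0]]
ft_force: [-0.3, 0.4, -3.3]
grip_width: 0.0229
gripper_force: 108.3
```

Run:
```python
from h import *
np.set_printoptions(precision=1,suppress=True)
p=env.get_image("wrist");t=env.get_image("top");save(p,"w6.png")
o=env.observe();x=np.array(o["position"])*1000;print(o["time_s"],x,np.round(o["tool_rot"],3),o["ft_force"])
Z=x[2]+9.3
w=cloud(p).reshape(-1,3)*1000
phi=np.degrees(np.arctan2(o["tool_rot"][1][0],o["tool_rot"][0][0]))
def blade(w):
    u=np.array(o["tool_rot"])[:2,0];d=(w[:,:2]-x[:2])@u;e=(w[:,:2]-x[:2])@np.array([-u[1],u[0]])
    q=w[(d>50)&(d<150)&(np.abs(e)<50)&(np.abs(w[:,2]-Z-3)<12)]
    print("blade",len(q),cv2.minAreaRect(q[:,:2].astype(np.float32)),"phi",phi)
    A=np.c_[q[:,:2]-x[:2],np.ones(len(q))];c=np.linalg.lstsq(A,q[:,2],rcond=None)[0]
    print("slope along",c[:2]@u,"across",c[:2]@[-u[1],u[0]],"z",q[:,2].mean()-Z)
    print("tip d",np.percentile((q[:,:2]-x[:2])@u,99.5), "lat", np.mean((q[:,:2]-x[:2])@np.array([-u[1],u[0]])))
blade(w);blade(cloud(t).reshape(-1,3)*1000)
for n,W in(("wrist",w),("top",cloud(t).reshape(-1,3)*1000)):
    q=W[(W[:,2]>44.5)&(W[:,2]<53)&(np.hypot(W[:,0]-618,W[:,1]-270)<80)];print(n,len(q),cv2.minAreaRect(q[:,:2].astype(np.float32)) if len(q) else 0)
    q=W[(W[:,2]>35)&(W[:,2]<53)&(np.hypot(W[:,0]-618,W[:,1]-270)<87)];print(n,len(q),cv2.minAreaRect(q[:,:2].astype(np.float32)) if len(q) else 0)
```

```text
18.15 [409.9 309.9 104.1] [[ 1.  -0.2 -0. ]
 [-0.2 -1.  -0. ]
 [-0.   0.  -1. ]] [-0.6 -0.9 -2.5]
blade 28398 ((488.95904541015625, 295.4798583984375), (64.4437255859375, 60.66829299926758), 79.19097137451172) phi -10.856191120166796
slope along 0.00043332010657183085 across -0.0008208201240061431 z 2.9182368492118655
tip d 110.15670264643549 lat 0.6263738526318736
blade 613 ((498.16229248046875, 292.40570068359375), (65.74000549316406, 79.2448501586914), 78.86929321289062) phi -10.856191120166796
slope along -0.008608174602170537 across -0.00034747920057877726 z 3.1419432890890278
tip d 129.1061264114485 lat -1.4520730380263946
wrist 0 0
wrist 0 0
top 794 ((617.0499267578125, 269.0021667480469), (125.6906967163086, 106.16886901855469), 79.03036499023438)
top 1114 ((617.0028686523438, 270.462646484375), (128.53517150878906, 109.6030502319336), 78.78765869140625)
```

View pics/w6.png

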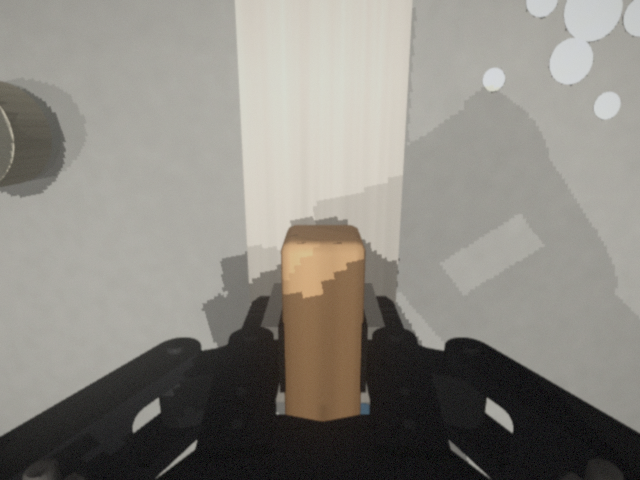

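Emit:
servo_tool(deltas="0.05 0 0 12 0 0 0; 0.05 0 0 23.5 0 0 0; 0.05 0 0 23.5 0 0 0; 0.05 0 0 22 0 0 0; 0.05 0 0 11.5 0 0 0; 0.05 0 0 0 0 0 0; 0.05 0 0 0 0 0 0")

```text
time_s: 18.73
position: [0.4101, 0.31, 0.0116]
tool_rot: [[0.982, -0.189, -0.001], [-0.189, -0.982, -0.0], [-0.001, 0.0, -1.0]]
ft_force: [0.2, -0.4, -3.0]
grip_width: 0.0231
gripper_force: 108.3
```

Emit:
servo_tool(deltas="0.05 6 0 0 0 0 0; 0.05 12 0 0 0 0 0; 0.05 16 0 0 0 0 0; 0.05 16 0 0 0 0 0; 0.05 10 0 0 0 0 0; 0.05 0 0 0 0 0 0")

```text
time_s: 19.23
position: [0.4719, 0.2987, 0.0122]
tool_rot: [[0.982, -0.191, 0.003], [-0.191, -0.982, 0.001], [0.003, -0.001, -1.0]]
ft_force: [0.5, -0.1, -2.4]
grip_width: 0.0228
gripper_force: 108.3
```

Emit:
servo_tool(deltas="0.05 8 0 0 0 0 0; 0.05 14 0 0 0 0 0; 0.05 16 0 0 0 0 0; 0.05 16 0 0 0 0 0; 0.05 11 0 0 0 0 0; 0.05 5 0 0 0 0 0; 0.05 0 0 0 0 0 0")

```text
time_s: 19.82
position: [0.5382, 0.2857, 0.0115]
tool_rot: [[0.982, -0.189, 0.0], [-0.189, -0.982, 0.0], [0.0, -0.0, -1.0]]
ft_force: [-1.1, 0.2, -2.5]
grip_width: 0.0225
gripper_force: 108.3
```

Run:
```python
from h import *
np.set_printoptions(precision=1,suppress=True)
o=env.observe();x=np.array(o["position"])*1000;print(o["time_s"],x,o["ft_force"])
u=np.array(o["tool_rot"])[:2,0];n=np.array([-u[1],u[0]])
p=env.get_image("wrist");s=env.get_image("side");
a=np.zeros((480,800,3),np.uint8);a[:300,:400]=cv2.resize(p["img"],(400,300));a[:390,400:790]=cv2.resize(s["img"][120:250,240:370],(390,390))
cv2.imwrite("pics/w7.png",a[:,:,::-1])
w=cloud(p).reshape(-1,3)*1000
q=w[(w[:,2]>44)&(w[:,2]<53)&(np.hypot(w[:,0]-618,w[:,1]-270)<87)]
d=(q[:,:2]-x[:2])@u;e=(q[:,:2]-x[:2])@n
print(len(q),"plaque along",np.percentile(d,[.5,99.5]),"lat",np.percentile(e,[.5,99.5]),cv2.minAreaRect(q[:,:2].astype(np.float32)))
```

```text
19.8167 [538.2 285.7  11.5] [-1.1  0.2 -2.5]
78930 plaque along [ 36.1 103.9] lat [-59.1  58.8] ((592.7586669921875, 274.98974609375), (120.54064178466797, 98.0369644165039), 78.99861145019531)
```

View pics/w7.png

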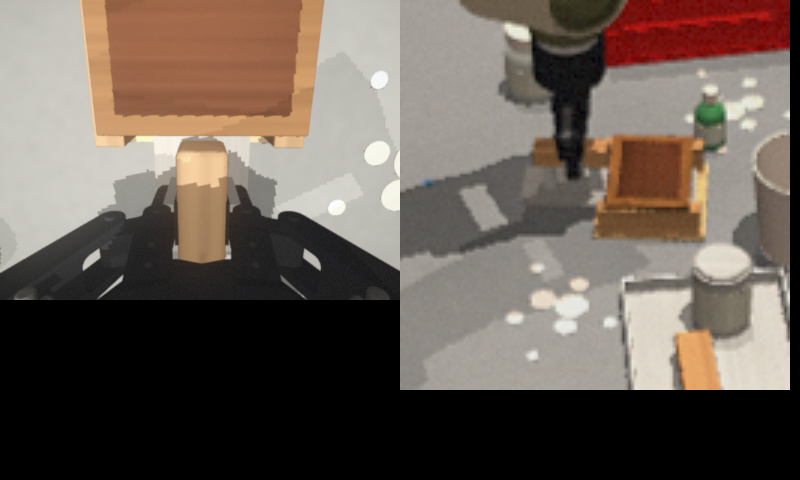

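Emit:
servo_tool(deltas="0.05 0 0 -5 0 0 0; 0.05 0 0 -5 0 0 0; 0.05 0 0 -3 0 0 0; 0.05 0 0 -2 0 0 0; 0.05 0 0 -2 0 0 0; 0.05 0 0 -3 0 0 0; 0.05 0 0 -4 0 0 0; 0.05 0 0 -6 0 0 0", newtons=120)

```text
time_s: 20.58
position: [0.5373, 0.2858, 0.0415]
tool_rot: [[0.982, -0.189, -0.001], [-0.189, -0.982, -0.0], [-0.001, 0.001, -1.0]]
ft_force: [0.2, -0.1, -3.4]
grip_width: 0.0227
gripper_force: 117.5
```

Emit:
servo_tool(deltas="0.05 0 0 -8 0 0 0; 0.05 0 0 -10 0 0 0; 0.05 0 0 -10 0 0 0; 0.05 0 0 -7 0 0 0; 0.05 0 0 -3 0 0 0; 0.05 0 0 0 0 0 0; 0.05 0 0 0 0 0 0; 0.05 0 0 0 0 0 0")

```text
time_s: 21.25
position: [0.5373, 0.2858, 0.079]
tool_rot: [[0.982, -0.189, -0.001], [-0.189, -0.982, -0.0], [-0.001, 0.0, -1.0]]
ft_force: [-0.2, -0.1, -4.0]
grip_width: 0.0224
gripper_force: 117.5
```

```bash
cat > pq.py <<'E'
from h import *
np.set_printoptions(precision=1,suppress=True)
def pq(z0):
    o=env.observe();x=np.array(o["position"])*1000;print(o["time_s"],x,o["ft_force"])
    u=np.array(o["tool_rot"])[:2,0];n=np.array([-u[1],u[0]])
    p=env.get_image("wrist");w=cloud(p).reshape(-1,3)*1000
    d=(w[:,:2]-x[:2])@u;e=(w[:,:2]-x[:2])@n
    m=(d>25)&(d<140)&(np.abs(e)<75)&(np.abs(w[:,2]-z0)<6)
    q=w[m];d=d[m];e=e[m]
    c=np.linalg.lstsq(np.c_[d,e,np.ones(len(d))],q[:,2],rcond=None)[0]
    r=cv2.minAreaRect(np.c_[d,e].astype(np.float32))
    print(len(q),"along",np.percentile(d,[.3,99.7]),"lat",np.percentile(e,[.3,99.7]),"z",q[:,2].mean(),"slope",np.round(c[:2],4),"rect",r)
    return p
E
python3 - <<'E'
from pq import *
o=env.observe();pq(o["position"][2]*1000+9.3+11)
plan([(530,-318,75,2.4,.05,19)])
E
```

```text
21.25 [537.3 285.8  79. ] [-0.2 -0.1 -4. ]
67317 along [ 36.7 108.3] lat [-59.9  58.7] z 99.59656958673443 slope [ 0. -0.] rect ((67.28169250488281, -0.6244125366210938), (83.35628509521484, 120.96155548095703), 0.19313018023967743)
t 21.3 tcp [537.3 285.8  78.9] w 0.0227
-> (530, -318, 75, 2.4, 0.05, 19)
0.05 1 6 0 0 0 -0.002; 0.05 2.5 12.5 0 0 0 -0.005; 0.05 3 18.5 0.5 0 0 -0.008; 0.05 3 19 0 0 0 -0.007; 0.05 3 18.5 0 0 0 -0.007; 0.05 3 18.5 0 0 0 -0.007; 0.05 2.5 19 0.5 0 0 -0.008; 0.05 2.5 18.5 0 0 0 -0.007
0.05 2.5 18.5 0 0 0 -0.007; 0.05 2 19 0 0 0 -0.007; 0.05 2.5 18.5 0.5 0 0 -0.008; 0.05 2 19 0 0 0 -0.007; 0.05 1.5 18.5 0 0 0 -0.007; 0.05 2 19 0 0 0 -0.007; 0.05 1.5 19 0.5 0 0 -0.008; 0.05 1.5 18.5 0 0 0.001 -0.007
0.05 1 19 0 0 0 -0.007; 0.05 1.5 19 0 0 0 -0.007; 0.05 1 18.5 0.5 0 0 -0.008; 0.05 1 19 0 0 0 -0.007; 0.05 0.5 19 0 0 0 -0.007; 0.05 0.5 18.5 0 0 0 -0.007; 0.05 0.5 19 0.5 0 0 -0.008; 0.05 0.5 19 0 0 0 -0.007
0.05 0 19 0 0 0 -0.007; 0.05 0.5 18.5 0 0 0 -0.007; 0.05 -0.5 19 0.5 0 0 -0.008; 0.05 0 19 0 0 0 -0.007; 0.05 -0.5 19 0 0 0 -0.007; 0.05 -0.5 18.5 0.5 0 0 -0.007; 0.05 -0.5 19 0 0 0 -0.008; 0.05 -0.5 19 0 0 0 -0.007
0.05 -0.5 12.5 0 0 0 -0.005; 0.05 -0.5 6 0 0 0 -0.002
```

Lifted and level. Carry to rack B.

Emit:
servo_tool(deltas="0.05 1 6 0 0 0 -0.002; 0.05 2.5 12.5 0 0 0 -0.005; 0.05 3 18.5 0.5 0 0 -0.008; 0.05 3 19 0 0 0 -0.007; 0.05 3 18.5 0 0 0 -0.007; 0.05 3 18.5 0 0 0 -0.007; 0.05 2.5 19 0.5 0 0 -0.008; 0.05 2.5 18.5 0 0 0 -0.007")

```text
time_s: 21.97
position: [0.5357, 0.1525, 0.0783]
tool_rot: [[0.99, -0.138, -0.001], [-0.138, -0.99, -0.0], [-0.001, 0.0, -1.0]]
ft_force: [0.2, -0.1, -3.5]
grip_width: 0.0226
gripper_force: 117.8
```

Emit:
servo_tool(deltas="0.05 2.5 18.5 0 0 0 -0.007; 0.05 2 19 0 0 0 -0.007; 0.05 2.5 18.5 0.5 0 0 -0.008; 0.05 2 19 0 0 0 -0.007; 0.05 1.5 18.5 0 0 0 -0.007; 0.05 2 19 0 0 0 -0.007; 0.05 1.5 19 0.5 0 0 -0.008; 0.05 1.5 18.5 0 0 0 -0.007")

```text
time_s: 22.63
position: [0.5339, 0.0017, 0.0773]
tool_rot: [[0.997, -0.081, -0.0], [-0.081, -0.997, -0.0], [-0.0, 0.0, -1.0]]
ft_force: [1.0, 0.2, -3.3]
grip_width: 0.0226
gripper_force: 117.8
```

Emit:
servo_tool(deltas="0.05 1 19 0 0 0 -0.007; 0.05 1.5 19 0 0 0 -0.007; 0.05 1 18.5 0.5 0 0 -0.008; 0.05 1 19 0 0 0 -0.007; 0.05 0.5 19 0 0 0 -0.007; 0.05 0.5 18.5 0 0 0 -0.007; 0.05 0.5 19 0.5 0 0 -0.008; 0.05 0.5 19 0 0 0 -0.007")

```text
time_s: 23.3
position: [0.5318, -0.1493, 0.0763]
tool_rot: [[1.0, -0.023, -0.001], [-0.023, -1.0, 0.0], [-0.001, -0.0, -1.0]]
ft_force: [0.7, 0.5, -3.7]
grip_width: 0.0228
gripper_force: 117.8
```

Emit:
servo_tool(deltas="0.05 0 19 0 0 0 -0.007; 0.05 0.5 18.5 0 0 0 -0.007; 0.05 -0.5 19 0.5 0 0 -0.008; 0.05 0 19 0 0 0 -0.007; 0.05 -0.5 19 0 0 0 -0.007; 0.05 -0.5 18.5 0 0 0 -0.007; 0.05 -0.5 19 0 0 0 -0.008; 0.05 -0.5 19 0 0 0 -0.007")

```text
time_s: 23.97
position: [0.5301, -0.3003, 0.0757]
tool_rot: [[0.999, 0.035, -0.001], [0.035, -0.999, 0.0], [-0.001, -0.0, -1.0]]
ft_force: [0.3, 0.2, -3.8]
grip_width: 0.0227
gripper_force: 117.8
```

Emit:
servo_tool(deltas="0.05 -0.5 12.5 0 0 0 -0.005; 0.05 -0.5 6 0 0 0 -0.002; 0.05 0 0 0 0 0 0; 0.05 0 0 0 0 0 0; 0.05 0 0 0 0 0 0")

```text
time_s: 24.38
position: [0.5304, -0.3166, 0.076]
tool_rot: [[0.999, 0.042, -0.0], [0.042, -0.999, 0.001], [-0.0, -0.001, -1.0]]
ft_force: [0.7, -0.1, -4.2]
grip_width: 0.0229
gripper_force: 117.8
```

Run:
```python
from pq import *
o=env.observe();pq(o["position"][2]*1000+9.3+11)
t=env.get_image("top");w=cloud(t).reshape(-1,3)*1000
for n,z0,z1 in(("plaque",88,106),("rails",34,46)):
    q=w[(w[:,2]>z0)&(w[:,2]<z1)&(np.hypot(w[:,0]-611,w[:,1]+315)<82)];print(n,len(q),cv2.minAreaRect(q[:,:2].astype(np.float32)))
plan([(530.1,-318,75,2.4,.05,19)])
```

```text
24.3833 [ 530.4 -316.6   76. ] [ 0.7 -0.1 -4.2]
67304 along [ 36.7 108.4] lat [-59.8  58.8] z 96.60217096769496 slope [0. 0.] rect ((70.42279815673828, -0.5191993713378906), (120.609619140625, 77.04170227050781), 89.97930908203125)
plaque 858 ((607.2256469726562, -314.80828857421875), (105.58454895019531, 121.4871597290039), 2.419820547103882)
rails 125 ((609.4376220703125, -313.072509765625), (109.07051849365234, 125.01164245605469), 2.195871114730835)
t 24.4833 tcp [ 530.5 -316.7   76.1] w 0.0225
-> (530.1, -318, 75, 2.4, 0.05, 19)
0.05 -0.5 1.5 1 0 0 0.001
```

Emit:
servo_tool(deltas="0.05 -0.5 0 4 0 0 0; 0.05 0 0 8 0 0 0; 0.05 0 0 10 0 0 0; 0.05 0 0 10 0 0 0; 0.05 0 0 7 0 0 0; 0.05 0 0 4 0 0 0; 0.05 0 0 3 0 0 0; 0.05 0 0 2 0 0 0")

```text
time_s: 25.15
position: [0.5299, -0.3177, 0.0276]
tool_rot: [[0.999, 0.042, -0.0], [0.042, -0.999, 0.0], [-0.0, -0.0, -1.0]]
ft_force: [-0.9, -0.4, -3.1]
grip_width: 0.0224
gripper_force: 117.8
```

Emit:
servo_tool(deltas="0.05 0 0 2 0 0 0; 0.05 0 0 2 0 0 0; 0.05 0 0 2 0 0 0; 0.05 0 0 3 0 0 0; 0.05 0 0 4 0 0 0; 0.05 0 0 4 0 0 0; 0.05 0 0 0 0 0 0; 0.05 0 0 0 0 0 0")

```text
time_s: 25.82
position: [0.5298, -0.3176, 0.0107]
tool_rot: [[0.999, 0.042, -0.0], [0.042, -0.999, 0.0], [-0.0, -0.0, -1.0]]
ft_force: [0.7, -0.1, -3.2]
grip_width: 0.0228
gripper_force: 117.8
```

Run:
```python
from pq import *
pq(48)
```

```text
25.8167 [ 529.8 -317.6   10.7] [ 0.7 -0.1 -3.2]
78815 along [ 36.8 103.9] lat [-59.9  58.7] z 48.40983150531927 slope [ 0. -0.] rect ((68.18171691894531, 0.23787689208984375), (122.9428482055664, 72.29283905029297), 89.94478607177734)
```

Emit:
servo_tool(deltas="0.05 -5 0 0 0 0 0; 0.05 -12 0 0 0 0 0; 0.05 -20 0 0 0 0 0; 0.05 -24 0 0 0 0 0; 0.05 -24 0 0 0 0 0; 0.05 -24 0 0 0 0 0; 0.05 -24 0 0 0 0 0; 0.05 -16 0 0 0 0 0")

```text
time_s: 26.53
position: [0.379, -0.3237, 0.0114]
tool_rot: [[0.999, 0.041, -0.0], [0.041, -0.999, 0.0], [-0.0, -0.0, -1.0]]
ft_force: [0.4, -0.3, -3.1]
grip_width: 0.0226
gripper_force: 117.8
```

Emit:
servo_tool(deltas="0.05 -8 0 0 0 0 0; 0.05 0 0 4 0 0 0; 0.05 0 0 6 0 0 0; 0.05 0 0 4 0 0 0; 0.05 0 0 2 0 0 0; 0.05 0 0 1 0 0 0; 0.05 0 0 0 0 0 0; 0.05 0 0 0 0 0 0")

```text
time_s: 27.2
position: [0.3733, -0.3242, -0.0061]
tool_rot: [[0.999, 0.042, -0.0], [0.042, -0.999, 0.0], [-0.0, -0.0, -1.0]]
ft_force: [-0.1, -0.8, -2.4]
grip_width: 0.0229
gripper_force: 117.8
```

Emit:
servo_tool(deltas="0.05 0 0 1.5 0 0 0; 0.05 0 0 0 0 0 0; 0.05 0 0 1 0 0 0; 0.05 0 0 0 0 0 0")

```text
time_s: 27.53
position: [0.373, -0.3242, -0.0085]
tool_rot: [[0.999, 0.042, -0.0], [0.042, -0.999, 0.0], [-0.0, -0.0, -1.0]]
ft_force: [0.1, 0.3, -3.0]
grip_width: 0.0222
gripper_force: 117.8
```

Emit:
servo_tool(deltas="0.05 0 0 0.5 0 0 0; 0.05 0 0 0 0 0 0; 0.05 0 0 0 0 0 0")

```text
time_s: 27.78
position: [0.373, -0.3243, -0.009]
tool_rot: [[0.999, 0.042, 0.0], [0.042, -0.999, -0.0], [0.0, 0.0, -1.0]]
ft_force: [-0.9, -0.2, -3.6]
grip_width: 0.0226
gripper_force: 117.8
```

Sub-millimetre above the bench; touch down and release.

Emit:
servo_tool(deltas="0.05 0 0 0.5 0 0 0; 0.05 0 0 0.5 0 0 0; 0.05 0 0 0 0 0 0; 0.3 0 0 0 0 0 0; 0.6 0 0 0 0 0 0; 0.6 0 0 0 0 0 0; 0.6 0 0 0 0 0 0; 0.6 0 0 0 0 0 0")

```text
time_s: 28.45
position: [0.373, -0.3243, -0.01]
tool_rot: [[0.999, 0.042, 0.0], [0.042, -0.999, -0.0], [0.0, 0.0, -1.0]]
ft_force: [0.4, 0.2, -0.3]
grip_width: 0.0516
gripper_force: 0.0
```

Emit:
servo_tool(deltas="0.6 0 0 -6 0 0 0; 0.6 0 0 -20 0 0 0; 0.6 0 0 -30 0 0 0; 0.6 0 0 -30 0 0 0; 0.6 0 0 -20 0 0 0; 0.6 0 0 0 0 0 0; 0.6 0 0 0 0 0 0")

```text
time_s: 29.03
position: [0.3732, -0.3245, 0.0971]
tool_rot: [[0.999, 0.042, 0.001], [0.042, -0.999, -0.002], [0.001, 0.002, -1.0]]
ft_force: [-0.2, -0.3, -0.1]
grip_width: 0.0511
gripper_force: 0.0
```

Run:
```python
from h import *
np.set_printoptions(precision=1,suppress=True)
t=env.get_image("top");o=env.observe();print(o["time_s"],o["position"],o["ft_force"])
w=cloud(t).reshape(-1,3)*1000
for n,z0,z1,c,r in(("plaque",45.5,53,(611,-315),80),("rails+pl",34,53,(611,-315),87),("tin",74,95,(660,71),50),("brush",32,45,(621,-39),75),("pig",66,85,(697,364),40),("handle",52,68,(370,-324),55)):
    q=w[(w[:,2]>z0)&(w[:,2]<z1)&(np.hypot(w[:,0]-c[0],w[:,1]-c[1])<r)]
    print(n,len(q),*( (q.mean(0),cv2.minAreaRect(q[:,:2].astype(np.float32))) if len(q) else ()))
s=env.get_image("side");cv2.imwrite("pics/w8.png",s["img"][:,:,::-1])
```

```text
29.0833 [ 0.4 -0.3  0.1] [0.4 1.3 0.3]
plaque 731 [ 610.2 -314.4   49. ] ((612.8731689453125, -312.4911804199219), (96.28270721435547, 125.84521484375), 3.5518462657928467)
rails+pl 1154 [ 609.4 -312.8   46.5] ((609.486083984375, -313.838134765625), (109.1024169921875, 127.49248504638672), 1.9900758266448975)
tin 313 [659.6  71.2  84. ] ((659.9593505859375, 71.54471588134766), (58.87632369995117, 56.361167907714844), 17.1832218170166)
brush 439 [619.8 -38.1  38.1] ((596.2840576171875, -42.712669372558594), (137.9332275390625, 81.07170867919922), 88.83944702148438)
pig 31 [697.1 364.8  74.6] ((697.3573608398438, 365.17352294921875), (16.92580795288086, 15.58130168914795), 7.766773700714111)
handle 43 [ 361.8 -319.2   60.7] ((367.7164001464844, -318.9235534667969), (80.81988525390625, 17.973966598510742), 7.959590911865234)
```

View pics/w8.png

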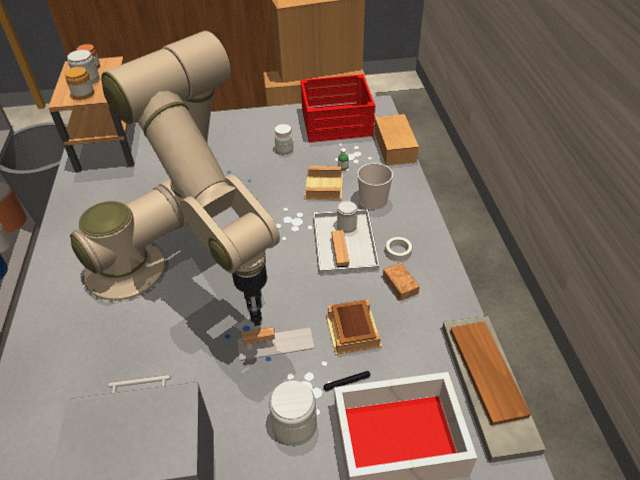

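The picture shows the plaque square on rack B at about (353,323). The trowel lies flat and clear of it at (280,342), the tin and brush are in the tray at (345,238), and the gripper is above everything. I'm handing it in.

```bash
python3 -c "
from rig import env
print(env.close_job())"
```

```text
the job is handed in; nothing more can be done
None
```

The job is handed in at about 29 s of the 72 s: the last pictures show the plaque square and centred on rack B, the tin and brush in the tray, and the trowel lying flat clear of the rack. No verdict came back from the judge.

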